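Nip a hardback in the book press

TASK

Gently push the book lying on the press bed all the way back against the back stop. Then wind the press down with its crank until the platen just meets the book, add a quarter of a turn more and no further, and let go of the crank, leaving the stapler and the tape roll beside the press where they are.

Things in the scene. Friction and masses are not known exactly. Their poses are not given: they have to be found in the camera images.
- press: Grey steel book press, bolted down. Origin on the desk straight below the screw; +x from its open front to its back (the way the book is pushed), z up. Base plate 20 mm thick, x -200 to +130, y +-115 mm. Columns 22 mm thick at y = +-97 mm, x = 0. Low guides keep the book straight: inner faces at y = +-77 mm, x -130 to +80 mm, tops at z = 53 mm.
- stop_face (a point): Middle of the front face of the back stop, against which the book is pushed: a bar 120 mm wide, z = 20 to 60 mm, its face at press x = +75 mm. Axes as the press.
- head_front (a point): Middle of the crosshead's front face. The crosshead is 60 (x) x 240 (y) mm, z = 160 to 200 mm. Below it, centred on the screw, hangs the platen, a steel plate 90 (x) x 140 (y) x 12 mm on a strong preloaded spring; it starts at least 10 mm above the book, how much is not known.
- bed: The steel bed plate on which the book lies, 265 (x) x 148 (y) x 20 mm, fixed; its height on the press differs from job to job by up to 8 mm. Origin at the centre line below the screw, on the plate's underside; its top is 20 mm above the origin. Axes as the press; it reaches from x = -190 to +75 mm.
- book_mid (a point): Centre of the hardback to be pressed, half-way up: 210 mm along the press x, 148 mm wide, about 28 mm thick, 0.35 to 0.65 kg, flat on the bed between the guides with 3 mm play each side. It starts 20 to 45 mm short of the back stop; home, its centre is at press x = -30 mm and its front edge at -135 mm. Its x axis is along the press x within 2 degrees.
- crank_grip (a point): Centre of the crank's upright black grip, 25 mm across, 56 mm tall, 65 mm from the screw axis; it spins freely on its pin. The arm's top face is 32 mm below this point. Always at this height. Turned clockwise from above, it lowers the platen 16 mm a turn; contact comes 0.7 to 2 turns from the start. The crank stays where it is left.
- crank_axis (a point): Point on the vertical screw axis, 256 mm above the desk, level with the grip's middle; only the grip stands higher than 236 mm. Turning takes a sideways push of about 10 N at the grip; when the platen meets the book this rises at once by about 5 N, and by some 1.6 N more over the next quarter turn. Held still, the crank then pushes back with the same 5 N.
- stapler: Black desk stapler, 140 x 34 x 43 mm, lying beside the press: not to be moved. Origin at the centre of its underside.
- tape_roll: Roll of tape, 80 mm across, 24 mm high, lying flat beside the press: not to be moved. Origin at the centre of its underside.

How it is judged (in metres and radians):
On the way, in this order (a step that is already met when the one before it is completed fails the run):
1. the book is home against the back stop, the platen still clear of it (x of book_mid in the frame of press above -0.0335 m and contact force between bed and book below 15 N), for 0.2 s.
2. the platen has been wound down onto the book, which is still home (x of book_mid in the frame of press above -0.0335 m and contact force between bed and book above 70 N), for 0.1 s.
At the end, for the whole second after the job is handed in: The book is within 3.5 mm of the back stop and the press is wound down a quarter of a turn past contact, give or take a tenth of a turn (the book is squeezed onto the bed with 159 to 191 N; a quarter turn gives about 174 N), the crank let go (x of book_mid in the frame of press above -0.0335 m and contact force between bed and book between 159 and 191 N); the robot touches nothing.
It fails at once if the press is overtightened: more than 207 N on the book, about 0.45 turn past contact (contact force between bed and book above 207 N).
It fails at once if the book is pushed with more than 40 N (contact force between the arm and book above 40 N).
It fails at once if the stapler or the tape roll is moved by more than 30 mm (distance of any of stapler, tape_roll from where it was at the start of the episode above 0.03 m).
It also fails if it takes over 72 s, if anything falls off the work surface, if the arm or the gripper's body presses on something with over 40 N, if the wrist force passes 120 N, or if a joint passes its speed limit or range.

ROBOT

A 6-joint arm with a two-finger parallel gripper is mounted at the origin on the work surface. World frame = base frame: x ahead of the robot, y to its left, z up, the work surface at z = 0. Lengths are in mm, angles in degrees, forces in N, time in s.
With the tool pointing down it reaches from about 425 to 950 mm from the base axis. Payload 14.7 kg.
Tool frame: the origin (TCP) lies at the very end of the fingers, on their centre line; the grasp point (between the pads) lies 19 mm behind it (tcp_to_grasp is the distance from the TCP to the grasp point, in mm); z points along the fingers, y is the direction in which the jaws open and shut (so a half turn about z gives the same grasp; the last joint's range is limited). The gripper opens to 85 mm and grips with 20 to 120 N. Pads are 22 mm wide; open, the fingers measure 114 mm over their backs; the gripper's body (76 mm by 85 mm) begins 54 mm behind the grasp point. The pads swing forward as they close: fully open they stand 13 mm farther back than shut.
Start: joints at [64.767, 27.513, 91.461, -0, 61.026, -2.67], TCP at [249.381, 600.251, 231.297] pointing down, gripper open.
Joint ranges: [-157.49, 157.49], [-46.99, 117.5], [13.45, 153.17], [-89.5, 269.5], [5.16, 153.95], [-167.48, 167.48]. Speed limits (degrees/s): [108.29, 108.29, 136.94, 172.46, 172.46, 172.46].

INTERFACE

Orientations are given as a 3x3 rotation matrix whose columns are the frame's x, y, z axes.
In Python, from plant import sense, snapshot, sign_off, cut_out, tcp_to_grasp gives the robot as it stands.
- The arm moves only by the tool step_arm, never from a script. Its argument "motion" is one flat list of numbers, 4 for each row, row after row: the shift along the tool's x, y, z in mm, then the turn about the tool's z in rad. A call has exactly 10 rows; each row shifts and turns the pose as measured when the row begins, along the tool's axes as they then stand; what a row does not reach is not made up. A row lasts 1/12 s, in which the tool goes at most 41.7 mm and 7.16 degrees, less where a joint would pass 70% of its speed; a pose out of reach is approached as far as the arm can. A call is refused whole if a number of a shift passes 41.7 or a number of a turn 0.125, either way. A call with a gripper value outside its range is refused whole. "gripper" is the closure, from 0 (fully open) to 1 (shut), set as the call begins (left out, the last holds). The fingers move at their own pace and stop on an object; "newtons" is the grip in N (left out, the last holds). Time passes only in rows, so rows that do not move let the fingers close, or fill a call up. It gives the time, the measured TCP pose, the force and the opening at its end, in the units of the state.
- sense(): the state, without advancing time (a new reading comes with each control period).
- snapshot(name): name is "scene" or "top" or "wrist"; returns a dict with "color" (480x640x3 uint8, red, green, blue), "mtx" (3x3 intrinsics, pixels), "dist_coeffs" ([k1, k2, p1, p2, k3] as OpenCV has them; the pictures are not rectified), "world_to_cam" (4x4, takes a point from world to camera coordinates); the wrist camera has in their place "hand_eye" (4x4, takes a point from camera to tool coordinates, whose origin is the TCP and whose axes are the flange's). Camera axes: x right, y up, looking along -z (the intrinsics and any distortion apply to the point x, -y, -z); pixel columns grow to the right and rows downward; lengths in mm; the calibration is good to about 2 mm. A picture is of the moment at which its call begins: read the wrist's pose just before it. There is no depth.
- sign_off(): hands the job in, once; it reports no verdict.
Trained networks look in a picture, given as the dict that the camera call returned (one of the last four; its "shot" number tells which), for a name from the list of things; names that differ only in an ending like _2 or _b are one class to them, and where a whole thing is asked for, a point or a joint stands for the part that bears it (a point fixed in the world has none). Each returns a list of dicts, best first, with "conf" (0 to 1); they miss things now and then, are a little off and sometimes report something else, mostly with a low value. They report only what shows in the picture. A call takes as long as a camera call.
- cut_out(picture, label): "region" (480x640 bool, what is visible of it) and "extent" ([left, top, width, height] in pixels, round what is visible of it).
The state is a dict: "clock": time; "joints": joint angles; "qvel": joint speeds; "effort": joint torques, N m; "tcp_pos": TCP position; "ee_rot": TCP orientation; "ft_force": force on the tool from outside, world axes, zero at the start; "wrist_torque": the same for the moment, N m; "grip_width": finger opening in mm.
Only numpy, scipy, OpenCV 4.12 (cv2) and the standard library are available. Lean on these libraries where they do the work, as an engineer would, in place of code of your own. Each camera call takes 0.05 s, during which the arm holds its last target.

## Working session

There is one attempt and no reset: what is moved stays moved. The work goes in short steps, Python scripts to look and compute and a tool call to move; the robot and the scene stay as the last step left them, time stands still between calls to the robot, and variables do not carry over. Pictures are saved under pics/ and viewed, and the job is handed in when it is done.

Besides the shell and the picture viewer there is one more tool, called after "Call:" as name(argument=value, ...) on one line, values as JSON. step_arm: Moves the arm, as the interface text tells. Its arguments: {"type":"object","properties":{"motion":{"type":"array"},"gripper":{"type":"number"},"newtons":{"type":"number"}},"required":["motion"]}

```bash
ls; mkdir -p pics
cat > h.py <<'E'
import numpy as np, cv2
from plant import *
def save(p,name,regs=()):
    im=p["color"][:,:,::-1].copy()
    for r,c in regs:
        cs,_=cv2.findContours(r.astype(np.uint8),cv2.RETR_EXTERNAL,cv2.CHAIN_APPROX_NONE)
        cv2.drawContours(im,cs,-1,c,1)
    cv2.imwrite("pics/"+name,im)
def cam(p,st=None):
    if "world_to_cam" in p: return np.array(p["world_to_cam"])
    T=np.eye(4);T[:3,:3]=st["ee_rot"];T[:3,3]=st["tcp_pos"]
    return np.linalg.inv(T@np.array(p["hand_eye"]))
F=np.diag([1,-1,-1.])
def proj(p,W,pts):
    pts=np.atleast_2d(pts).astype(float)
    c=(W[:3,:3]@pts.T).T+W[:3,3]
    c=c@F
    uv,_=cv2.projectPoints(c.reshape(-1,1,3),np.zeros(3),np.zeros(3),np.array(p["mtx"]),np.array(p["dist_coeffs"],float))
    return uv.reshape(-1,2)
def ray(p,W,uv):
    x=cv2.undistortPoints(np.array([[uv]],float),np.array(p["mtx"]),np.array(p["dist_coeffs"],float)).ravel()
    d=F@np.array([x[0],x[1],1]);R=W[:3,:3];o=-R.T@W[:3,3];return o,R.T@d
def atz(p,W,uv,z):
    o,d=ray(p,W,uv);return o+d*(z-o[2])/d[2]
E
python3 - <<'E'
from h import *
s=sense();print({k:np.round(v,2).tolist() for k,v in s.items()})
for n in["scene","top","wrist"]:
    p=snapshot(n);save(p,n+"0.png");print(n,np.round(p["mtx"],1).tolist(),p["dist_coeffs"],cam(p,s).round(3).tolist())
    for l in ["press","bed","book_mid","crank_grip","stapler","tape_roll","head_front","stop_face"]:
        try:
            for d in cut_out(p,l)[:2]: print(l,round(d["conf"],2),d["extent"])
        except Exception as e: print(l,e)
print(sense()["clock"])
E
```

```text
pics
{'clock': 0.0, 'joints': [64.77, 27.55, 91.5, 0.0, 61.02, -2.67], 'qvel': [0.08, -0.09, 0.08, -0.05, -0.01, -0.02], 'effort': [0.0, -95.07, -43.02, 0.0, 0.01, 0.0], 'tcp_pos': [249.19, 599.87, 230.64], 'ee_rot': [[-0.92, 0.38, -0.0], [0.38, 0.92, -0.0], [0.0, -0.0, -1.0]], 'ft_force': [-0.14, -1.11, -0.45], 'wrist_torque': [-0.07, -0.02, -0.04], 'grip_width': 85.15}
scene [[440.0, 0.0, 317.6], [0.0, 440.0, 237.1], [0.0, 0.0, 1.0]] [-0.0749181  0.         0.         0.         0.       ] [[-0.706, 0.708, 0.005, 388.756], [-0.406, -0.41, 0.816, 162.838], [0.58, 0.574, 0.577, -1212.723], [0.0, 0.0, 0.0, 1.0]]
bed 0.88 [239.0, 241.6, 132.9, 66.9]
book_mid 0.69 [245.4, 221.8, 122.7, 70.6]
book_mid 0.62 [261.9, 339.3, 53.4, 50.9]
crank_grip 0.97 [291.2, 150.2, 14.1, 36.4]
stapler 0.89 [198.3, 274.7, 64.8, 51.0]
tape_roll 0.84 [265.2, 341.3, 51.0, 46.6]
head_front 0.61 [224.0, 147.1, 193.9, 197.1]
stop_face 0.78 [219.8, 143.2, 199.1, 200.3]
top [[447.1, 0.0, 324.0], [0.0, 447.1, 240.8], [0.0, 0.0, 1.0]] [-0.01721398  0.          0.          0.          0.        ] [[0.016, -1.0, 0.015, 70.148], [0.991, 0.018, 0.13, -689.681], [-0.13, 0.013, 0.991, -717.291], [0.0, 0.0, 0.0, 1.0]]
press 0.79 [269.9, 231.9, 191.9, 183.9]
bed 0.58 [301.0, 274.2, 155.4, 89.1]
book_mid 0.81 [375.1, 273.8, 77.8, 93.6]
stapler 0.93 [349.9, 196.8, 77.0, 28.9]
tape_roll 0.96 [266.1, 178.5, 45.4, 49.7]
head_front 0.98 [271.2, 231.4, 192.5, 185.4]
stop_face 0.56 [268.2, 233.1, 195.1, 181.7]
wrist [[337.3, 0.0, 320.4], [0.0, 337.3, 235.8], [0.0, 0.0, 1.0]] [0.00462101 0.         0.         0.         0.        ] [[0.384, 0.923, -0.002, -648.343], [-0.884, 0.367, -0.29, 37.297], [-0.267, 0.113, 0.957, -380.528], [0.0, 0.0, 0.0, 1.0]]
press 0.84 [89.3, 455.3, 33.8, 22.4]
tape_roll 0.69 [89.3, 454.8, 31.2, 25.2]
head_front 0.59 [90.5, 453.6, 30.0, 26.4]
stop_face 0.89 [88.3, 456.3, 32.4, 23.7]
1.35
```

View pics/scene0.png

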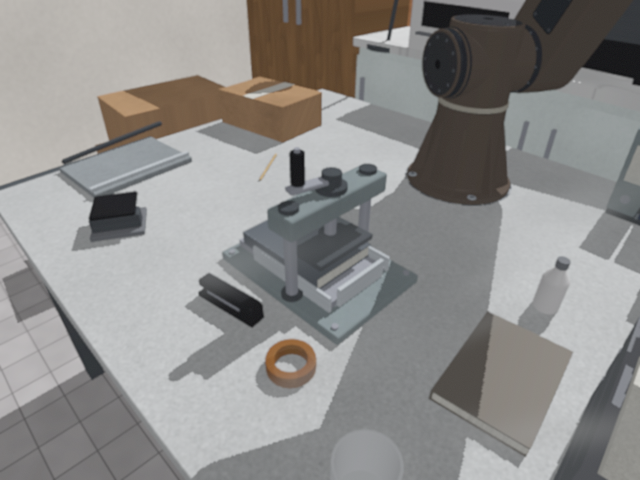

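View pics/top0.png

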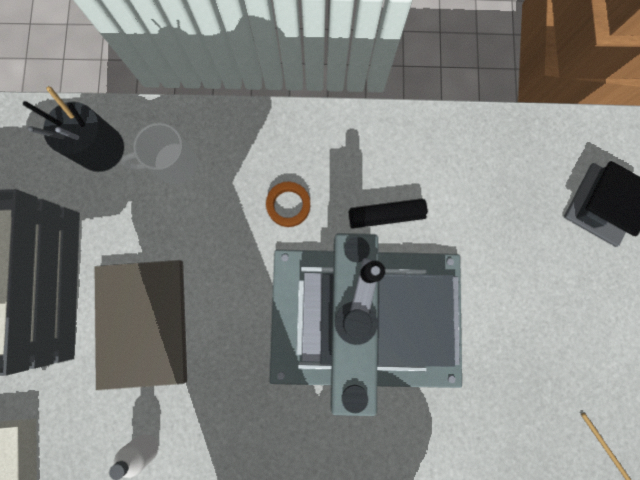

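View pics/wrist0.png

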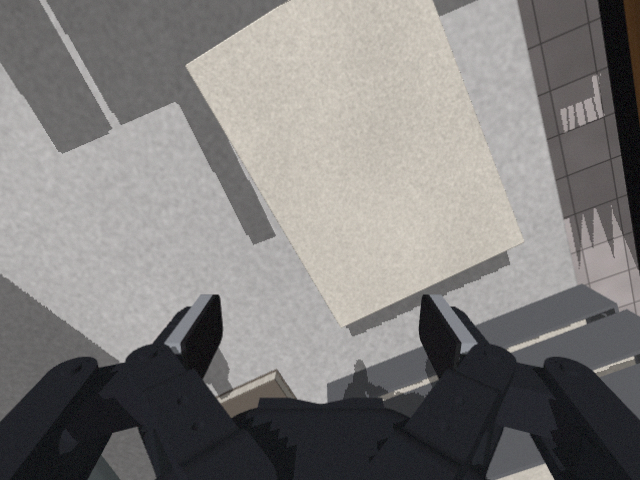

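Run:
```python
import cv2
im=cv2.imread("pics/top0.png")[220:425,255:475];cv2.imwrite("pics/top0z.png",cv2.resize(im,None,fx=3.6,fy=2.9,interpolation=cv2.INTER_CUBIC) if 0 else cv2.resize(im,None,fx=2.9,fy=2.9,interpolation=cv2.INTER_CUBIC))
im=cv2.imread("pics/scene0.png")[140:345,210:430];cv2.imwrite("pics/scene0z.png",cv2.resize(im,None,fx=2.9,fy=2.9,interpolation=cv2.INTER_CUBIC))
```

```text
(no output)
```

View pics/top0z.png

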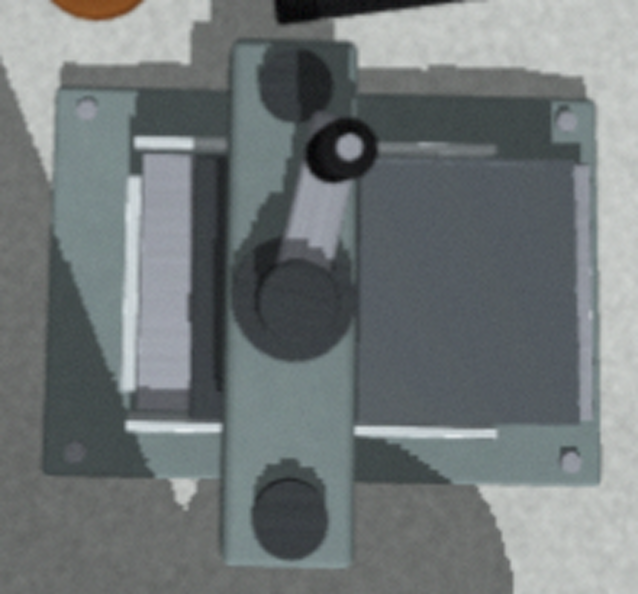

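View pics/scene0z.png

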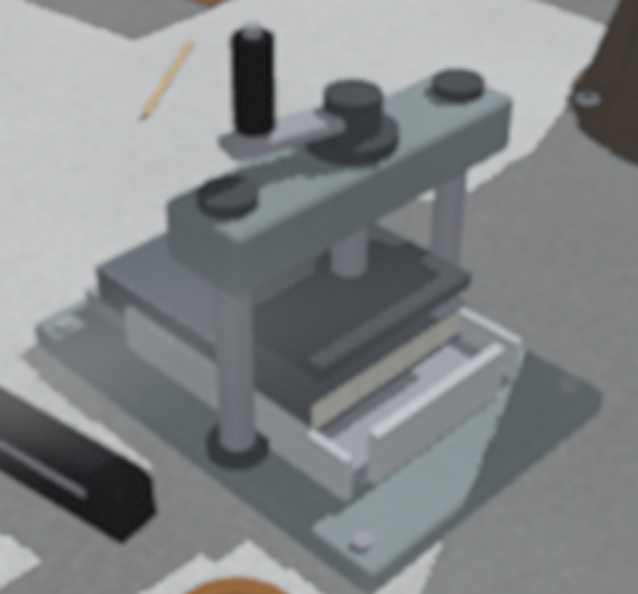

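```bash
cat > fit.py <<'E'
from h import *
from scipy.optimize import least_squares
pt=snapshot("top");ps=snapshot("scene");Wt,Ws=cam(pt),cam(ps)
P3=np.array([[130,-115,20],[130,115,20],[-200,-115,20],[-200,115,20],[30,-120,200],[-30,-120,200],[30,120,200],[-30,120,200]],float)
T=np.array([[57,88],[43,475],[596,100],[601,486],[232,42],[356,44],[222,565],[352,568]])/2.9+[255,220]
S=np.array([[372,588],[602,395],[38,330],[np.nan]*2,[235,238],[168,203],[512,100],[445,72]])/2.9+[210,140]
def pose(q): 
    c,s=np.cos(q[2]),np.sin(q[2]);return np.array([[c,-s,0],[s,c,0],[0,0,1]]),np.array([q[0],q[1],0])
def w(q,p): R,t=pose(q);return np.atleast_2d(p)@R.T+t
def res(q,m=3):
    a=(proj(pt,Wt,w(q,P3))-T);b=(proj(ps,Ws,w(q,P3))-S);b[np.isnan(b)]=0
    return np.r_[a.ravel() if m&1 else [],b.ravel() if m&2 else []]
for m in (3,1,2):
    q=least_squares(res,[600,0,np.pi/2],args=(m,),x_scale=[100,100,1],loss='soft_l1').x;print(m,q.round(1)[:2],np.degrees(q[2]).round(2))
    print(res(q).reshape(-1,2).round(1).tolist())
    if m==3:q0=q
np.save("q.npy",q0);q=q0
R,t=pose(q);inv=lambda X:(X-t)@R
# book edges top view
tz=lambda u,v:(u/2.9+255,v/2.9+220);sz=lambda u,v:(u/2.9+210,v/2.9+140)
for zb in(44,48,52,56,60,64,68):
    print(zb,"top front edge",inv(atz(pt,Wt,tz(576,290),zb))[:2].round(1),"top back edge",inv(atz(pt,Wt,tz(190,290),zb))[:2].round(1), "scene front-left corner",inv(atz(ps,Ws,sz(97,273),zb)).round(1)[:2],"scene back corner y+",inv(atz(ps,Ws,sz(472,275),zb)).round(1)[:2],"near back",inv(atz(ps,Ws,sz(312,400),zb)).round(1)[:2])
# grip
g=[cut_out(ps,"crank_grip"),cut_out(pt,"crank_grip")]
for p,W,d in zip((ps,pt),(Ws,Wt),g):
    for e in d[:1]:
        x,y,ww,h=e["extent"];print("grip",e["conf"],e["extent"],inv(atz(p,W,(x+ww/2,y+h/2),256)).round(1))
print("grip top spot",inv(atz(pt,Wt,tz(350,147),284)).round(1),"scene top",inv(atz(ps,Ws,sz(253,33),284)).round(1))
for l in("stapler","tape_roll"):
    d=cut_out(pt,l)[0]["region"];v,u=np.nonzero(d);print(l,[inv(atz(pt,Wt,(a,b),20)).round(0)[:2].tolist() for a,b in((u.min(),v.mean()),(u.max(),v.mean()),(u.mean(),v.min()),(u.mean(),v.max()))])
print(w(q,[[0,0,256],[-65,0,256],[-135,0,0],[-115,0,0]]).round(1))
E
python3 fit.py
```

```text
3 [559.9  41.2] 89.7
[[-1.5, -1.4], [-1.5, 0.5], [0.0, -1.2], [0.5, 0.3], [-0.9, -2.4], [0.4, -2.0], [-1.0, 1.2], [0.6, 1.0], [-0.4, -3.7], [1.8, -1.5], [-2.6, -2.4], [0.0, 0.0], [-0.2, 1.2], [-2.4, -1.6], [2.2, -1.9], [0.2, -2.6]]
1 [559.5  40.6] 89.63
[[-1.1, -1.2], [-1.3, 0.7], [0.4, -0.8], [0.8, 0.7], [-0.4, -2.0], [1.0, -1.6], [-0.7, 1.6], [0.9, 1.4], [-0.6, -4.1], [1.7, -1.7], [-2.5, -2.7], [0.0, 0.0], [-0.3, 0.9], [-2.5, -1.9], [2.2, -2.0], [0.2, -2.7]]
2 [563.9  45. ] 89.98
[[-3.9, -3.3], [-3.4, -1.6], [-2.5, -4.1], [-1.4, -2.8], [-4.1, -5.2], [-2.8, -5.1], [-3.4, -1.9], [-1.9, -2.3], [0.2, -1.2], [2.2, 0.1], [-3.3, -0.5], [0.0, 0.0], [-0.1, 3.4], [-2.7, 0.4], [2.4, -0.6], [0.1, -1.4]]
44 top front edge [-178.6    0.5] top back edge [44.5  4.9] scene front-left corner [-187.5  -62.9] scene back corner y+ [  1.9 126.8] near back [ 18.8 -51.1]
48 top front edge [-177.4    0.3] top back edge [44.5  4.7] scene front-left corner [-182.6  -66.2] scene back corner y+ [  5.4 122.1] near back [ 22.1 -54.4]
52 top front edge [-176.2    0.2] top back edge [44.5  4.6] scene front-left co
[... 370 characters left out ...]
] near back [ 32.  -64.3]
64 top front edge [-172.6   -0.3] top back edge [44.6  4. ] scene front-left corner [-163.  -79.] scene back corner y+ [ 19.1 103.4] near back [ 35.3 -67.6]
68 top front edge [-171.4   -0.5] top back edge [44.7  3.8] scene front-left corner [-158.2  -82.2] scene back corner y+ [22.5 98.8] near back [ 38.6 -70.9]
grip 0.85 [289.2, 153.0, 18.9, 33.5] [ -9.8 -65.6 256. ]
grip top spot [-16.1 -63.3 284. ] scene top [-15.8 -62.3 284. ]
stapler [[-2.0, -183.0], [-141.0, -187.0], [-70.0, -211.0], [-70.0, -159.0]]
tape_roll [[147.0, -196.0], [66.0, -198.0], [108.0, -240.0], [105.0, -156.0]]
[[559.9  41.2 256. ]
 [559.6 -23.8 256. ]
 [559.2 -93.8   0. ]
 [559.3 -73.8   0. ]]
```

```bash
cat > plan.py <<'E'
from h import *
def head(R): return np.degrees(np.arctan2(R[1,0],R[0,0]))
def rows(tgts,n,st=None):
    """tgts: list of (x,y,z,heading,nrows)"""
    st=st or sense();R=np.array(st["ee_rot"]);p=np.array(st["tcp_pos"]);h=head(R);out=[]
    for x,y,z,hd,k in tgts:
        p0=p.copy();h0=h;t=np.array([x,y,z],float)
        for i in range(1,k+1):
            pn=p0+(t-p0)*i/k;hn=h0+(hd-h0)*i/k
            a=np.radians(h);Rh=np.array([[np.cos(a),np.sin(a),0],[np.sin(a),-np.cos(a),0],[0,0,-1]])
            s=Rh.T@(pn-p);out.append([*s.round(1),round(-np.radians(hn-h),3)]);p,h=pn,hn
    while len(out)%10: out.append([0,0,0,0])
    for i in range(0,len(out),10): print([float(v) for r in out[i:i+10] for v in r])
    m=np.array(out);print("max",abs(m).max(0), "len",len(out))
E
python3 - <<'E'
from plan import *
s=sense();print(s["clock"],head(np.array(s["ee_rot"])))
p=snapshot("wrist");print(np.round(p["hand_eye"],3))
rows([(300,480,330,148,5),(560,-215,330,90,25)],0)
E
```

```text
1.65 157.4394832920788
[[-0.0000e+00  9.5700e-01  2.9000e-01  7.4467e+01]
 [ 1.0000e+00 -0.0000e+00  1.0000e-03 -5.4300e-01]
 [ 1.0000e-03  2.9000e-01 -9.5700e-01 -1.4287e+02]
 [ 0.0000e+00  0.0000e+00  0.0000e+00  1.0000e+00]]
[-18.6, -18.3, -19.7, 0.033, -19.2, -17.7, -19.7, 0.033, -19.7, -17.1, -19.7, 0.033, -20.3, -16.4, -19.7, 0.033, -20.8, -15.7, -19.7, 0.033, -23.6, -18.1, 0.0, 0.04, -24.3, -17.1, 0.0, 0.04, -24.9, -16.1, 0.0, 0.04, -25.6, -15.1, 0.0, 0.04, -26.2, -14.0, 0.0, 0.04]
[-26.7, -13.0, 0.0, 0.04, -27.2, -11.9, 0.0, 0.04, -27.7, -10.8, 0.0, 0.04, -28.1, -9.6, 0.0, 0.04, -28.4, -8.5, 0.0, 0.04, -28.8, -7.3, 0.0, 0.04, -29.0, -6.2, 0.0, 0.04, -29.3, -5.0, 0.0, 0.04, -29.4, -3.8, 0.0, 0.04, -29.6, -2.6, 0.0, 0.04]
[-29.6, -1.4, 0.0, 0.04, -29.7, -0.2, 0.0, 0.04, -29.7, 1.0, 0.0, 0.04, -29.6, 2.2, 0.0, 0.04, -29.5, 3.4, 0.0, 0.04, -29.3, 4.6, 0.0, 0.04, -29.1, 5.8, 0.0, 0.04, -28.9, 7.0, 0.0, 0.04, -28.6, 8.1, 0.0, 0.04, -28.2, 9.3, 0.0, 0.04]
max [29.7  18.3  19.7   0.04] len 30
```

Call:
step_arm(motion=[-18.6,-18.3,-19.7,0.033,-19.2,-17.7,-19.7,0.033,-19.7,-17.1,-19.7,0.033,-20.3,-16.4,-19.7,0.033,-20.8,-15.7,-19.7,0.033,-23.6,-18.1,0.0,0.04,-24.3,-17.1,0.0,0.04,-24.9,-16.1,0.0,0.04,-25.6,-15.1,0.0,0.04,-26.2,-14.0,0.0,0.04])

```text
clock: 2.53
tcp_pos: [352.6, 334.4, 333.8]
ee_rot: [[-0.72, 0.694, 0.002], [0.694, 0.72, 0.001], [-0.001, 0.002, -1.0]]
ft_force: [1.2, 0.4, -0.0]
grip_width: 85.2
```

Call:
step_arm(motion=[-26.7,-13.0,0.0,0.04,-27.2,-11.9,0.0,0.04,-27.7,-10.8,0.0,0.04,-28.1,-9.6,0.0,0.04,-28.4,-8.5,0.0,0.04,-28.8,-7.3,0.0,0.04,-29.0,-6.2,0.0,0.04,-29.3,-5.0,0.0,0.04,-29.4,-3.8,0.0,0.04,-29.6,-2.6,0.0,0.04])

```text
clock: 3.37
tcp_pos: [455.0, 40.5, 336.0]
ee_rot: [[-0.375, 0.927, 0.008], [0.927, 0.375, 0.003], [0.0, 0.008, -1.0]]
ft_force: [1.6, 1.0, 1.0]
grip_width: 85.2
```

Call:
step_arm(motion=[-29.6,-1.4,0.0,0.04,-29.7,-0.2,0.0,0.04,-29.7,1.0,0.0,0.04,-29.6,2.2,0.0,0.04,-29.5,3.4,0.0,0.04,-29.3,4.6,0.0,0.04,-29.1,5.8,0.0,0.04,-28.9,7.0,0.0,0.04,-28.6,8.1,0.0,0.04,-28.2,9.3,0.0,0.04])

```text
clock: 4.2
tcp_pos: [553.2, -256.8, 337.7]
ee_rot: [[0.038, 0.999, 0.012], [0.999, -0.038, 0.003], [0.003, 0.011, -1.0]]
ft_force: [1.4, 0.0, 0.5]
grip_width: 85.4
```

Run:
```python
from plan import *
s=sense();print(s["clock"],s["tcp_pos"],head(np.array(s["ee_rot"])),s["ft_force"],s["joints"])
p=snapshot("wrist");save(p,"w1.png");np.savez("w1.npz",W=cam(p,s))
q=np.load("q.npy");c,ss=np.cos(q[2]),np.sin(q[2]);R=np.array([[c,-ss,0],[ss,c,0],[0,0,1]])
P=np.array([[-200,-115,20],[-200,115,20],[-30,-120,200],[-30,120,200],[30,-120,200],[-16,-63,284],[-171,0,72],[-130,-77,53],[-130,77,53]])
print(proj(p,cam(p,s),P@R.T+[q[0],q[1],0]).round(0).tolist())
```

```text
4.2 [ 553.24332946 -256.81150631  337.65819471] 87.79780446811063 [1.40834976 0.01310616 0.47254848] [-28.01907317  18.99595638  89.59308329   0.47040385  70.8995786
 -25.96781055]
[[409.0, 111.0], [230.0, 117.0], [505.0, -199.0], [121.0, -186.0], [519.0, -340.0], [478.0, -459.0], [319.0, 84.0], [386.0, 44.0], [250.0, 49.0]]
```

View pics/w1.png

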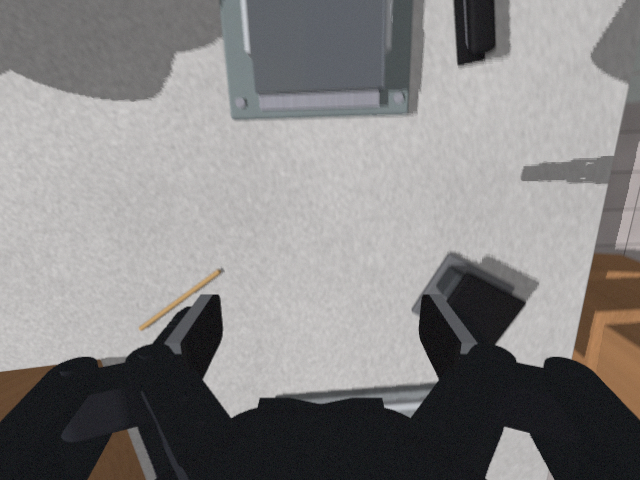

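Run:
```python
from plan import *
W=np.load("w1.npz")["W"]
p=snapshot("wrist")
q=np.load("q.npy");c,ss=np.cos(q[2]),np.sin(q[2]);R=np.array([[c,-ss,0],[ss,c,0],[0,0,1]])
for z in (68,72,76):print(z,((atz(p,W,(320,92),z)-[q[0],q[1],0])@R).round(1))
rows([(559.5,-205,44,89.7,10)],0)
```

```text
68 [-179.2   -0.5   68. ]
72 [-179.6   -0.5   72. ]
76 [-180.1   -0.4   76. ]
[5.4, 0.3, 29.3, -0.004, 5.4, 0.4, 29.3, -0.004, 5.4, 0.4, 29.3, -0.004, 5.4, 0.4, 29.3, -0.004, 5.4, 0.4, 29.3, -0.004, 5.4, 0.4, 29.3, -0.004, 5.4, 0.5, 29.3, -0.004, 5.4, 0.5, 29.3, -0.004, 5.4, 0.5, 29.3, -0.004, 5.4, 0.5, 29.3, -0.004]
max [5.40e+00 5.00e-01 2.93e+01 4.00e-03] len 10
```

Call:
step_arm(motion=[5.4,0.4,29,-0.004,5.4,0.4,29,-0.004,5.4,0.4,29,-0.004,5.4,0.4,29,-0.004,5.4,0.4,29,-0.004,5.4,0.4,29,-0.004,5.4,0.5,29,-0.004,5.4,0.5,29,-0.004,5.4,0.5,25,-0.004,0,0,0,0])

```text
clock: 5.13
tcp_pos: [563.8, -208.5, 73.3]
ee_rot: [[0.003, 1.0, 0.019], [1.0, -0.003, -0.002], [-0.002, 0.019, -1.0]]
ft_force: [-1.1, 0.6, 0.2]
grip_width: 85.2
```

Run:
```python
from plan import *
s=sense();print(s["clock"],s["tcp_pos"],head(np.array(s["ee_rot"])),s["ft_force"],np.round(s["ee_rot"],3).tolist())
p=snapshot("wrist");save(p,"w2.png");np.savez("w2.npz",W=cam(p,s))
q=np.load("q.npy");c,ss=np.cos(q[2]),np.sin(q[2]);R=np.array([[c,-ss,0],[ss,c,0],[0,0,1]])
P=np.array([[-200,-115,20],[-200,115,20],[-30,-120,160],[-30,120,160],[-172,-74,72],[-172,74,72],[-172,0,44],[-130,-77,53],[-130,77,53],[-45,-70,90],[-45,70,90]])
print(proj(p,cam(p,s),P@R.T+[q[0],q[1],0]).round(0).tolist())
```

```text
5.1333 [ 563.82804418 -208.47347262   73.31021124] 89.82562949785886 [-1.06589472  0.57064255  0.19110997] [[0.003, 1.0, 0.019], [1.0, -0.003, -0.002], [-0.002, 0.019, -1.0]]
[[509.0, 176.0], [109.0, 176.0], [6535.0, -8021.0], [-15312.0, -19611.0], [491.0, 123.0], [125.0, 122.0], [310.0, 124.0], [491.0, 20.0], [125.0, 17.0], [594.0, -433.0], [7.0, -453.0]]
```

View pics/w2.png

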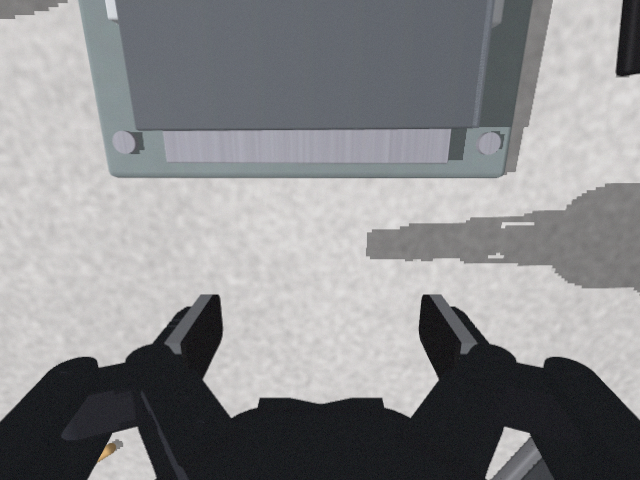

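Run:
```python
from plan import *
W=np.load("w2.npz")["W"]
im=cv2.imread("pics/w2.png")[90:190,90:530];cv2.imwrite("pics/w2z.png",cv2.resize(im,None,fx=1.8,fy=4,interpolation=cv2.INTER_CUBIC))
p=snapshot("wrist")
q=np.load("q.npy");c,ss=np.cos(q[2]),np.sin(q[2]);R=np.array([[c,-ss,0],[ss,c,0],[0,0,1]])
f=lambda uv,z:((atz(p,W,uv,z)-[q[0],q[1],0])@R).round(1)[:2].tolist()
for z in (36,40,44,48,52,60,64,68,72,76):print(z,"bedfront",f((162,163),z),f((467,163),z),"book",f((134,129),z),f((480,128),z),f((489,126),z))
```

```text
36 bedfront [-191.1, 77.2] [-191.0, -82.3] book [-174.3, 88.9] [-173.4, -86.7] [-172.4, -91.2]
40 bedfront [-190.7, 75.5] [-190.6, -80.5] book [-174.4, 86.9] [-173.5, -84.8] [-172.5, -89.2]
44 bedfront [-190.4, 73.7] [-190.3, -78.7] book [-174.4, 84.9] [-173.5, -82.9] [-172.6, -87.2]
48 bedfront [-190.1, 72.0] [-190.0, -76.9] book [-174.4, 82.9] [-173.6, -81.0] [-172.7, -85.2]
52 bedfront [-189.7, 70.2] [-189.6, -75.1] book [-174.5, 80.8] [-173.6, -79.1] [-172.7, -83.2]
60 bedfront [-189.0, 66.7] [-188.9, -71.5] book [-174.5, 76.8] [-173.7, -75.3] [-172.9, -79.2]
64 bedfront [-188.7, 64.9] [-188.6, -69.8] book [-174.5, 74.8] [-173.8, -73.5] [-172.9, -77.3]
68 bedfront [-188.4, 63.2] [-188.3, -68.0] book [-174.6, 72.8] [-173.8, -71.6] [-173.0, -75.3]
72 bedfront [-188.0, 61.4] [-187.9, -66.2] book [-174.6, 70.8] [-173.9, -69.7] [-173.1, -73.3]
76 bedfront [-187.7, 59.7] [-187.6, -64.4] book [-174.6, 68.8] [-173.9, -67.8] [-173.2, -71.3]
```

View pics/w2z.png

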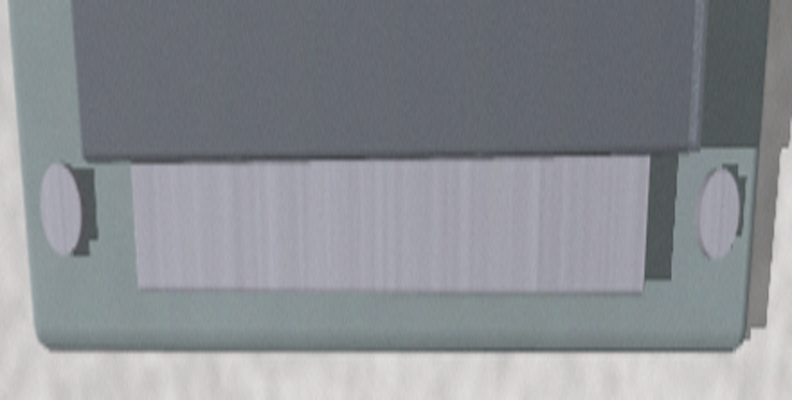

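Call:
step_arm(motion=[3,-1,7,0,5,-1,7,0,5,-1,7,0,5,-1,7,0,5,0,6,0,5,0,2,0,5,0,0,0,5,0,0,0,5,0,0,0,5,0,0,0])

```text
clock: 6.07
tcp_pos: [567.0, -160.5, 44.8]
ee_rot: [[0.005, 0.999, 0.033], [1.0, -0.005, -0.008], [-0.008, 0.033, -0.999]]
ft_force: [-0.9, -0.7, -0.2]
grip_width: 85.3
```

Run:
```python
from plan import *
s=sense();print({k:np.round(v,3).tolist() for k,v in s.items()})
p=snapshot("wrist");s2=sense();print({k:np.round(s2[k],3).tolist() for k in("clock","joints","qvel","tcp_pos","ee_rot","ft_force")});save(p,"w3.png")
```

```text
{'clock': 6.067, 'joints': [-18.87, 35.921, 109.49, 0.328, 32.666, -18.863], 'qvel': [6.379, -1.032, 2.405, -0.376, -1.489, 6.576], 'effort': [-1.516, -91.868, -26.465, 0.034, -0.225, -0.382], 'tcp_pos': [566.967, -160.547, 44.794], 'ee_rot': [[0.005, 0.999, 0.033], [1.0, -0.005, -0.008], [-0.008, 0.033, -0.999]], 'ft_force': [-0.913, -0.74, -0.238], 'wrist_torque': [-0.032, -0.004, 0.015], 'grip_width': 85.252}
{'clock': 6.117, 'joints': [-18.802, 35.909, 109.52, 0.342, 32.663, -18.82], 'qvel': [-0.76, 0.114, -0.309, 0.017, 0.286, -1.294], 'tcp_pos': [566.88, -159.731, 44.8], 'ee_rot': [[0.005, 0.999, 0.033], [1.0, -0.005, -0.008], [-0.008, 0.033, -0.999]], 'ft_force': [-0.344, 1.271, -0.633]}
```

View pics/w3.png

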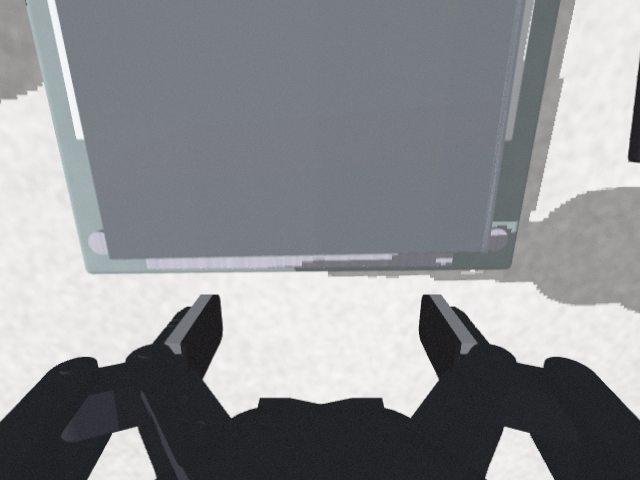

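Call:
step_arm(motion=[3,-1.5,1,0,3,-1.5,1,0,3,-1.5,1,0,3,-1.5,0,0,3,-1,0,0,3,0,0,0,3,0,0,0,3,0,0,0,3,0,0,0,3,0,0,0])

```text
clock: 6.95
tcp_pos: [560.1, -128.1, 41.7]
ee_rot: [[0.005, 0.999, 0.034], [1.0, -0.005, -0.009], [-0.009, 0.034, -0.999]]
ft_force: [0.7, -4.3, -0.1]
grip_width: 85.7
```

Run:
```python
from plan import *
p=snapshot("wrist");s2=sense();print({k:np.round(s2[k],3).tolist() for k in("clock","joints","tcp_pos","ee_rot","ft_force")});save(p,"w4.png")
```

```text
{'clock': 7.0, 'joints': [-15.883, 35.395, 111.654, 0.084, 30.916, -15.693], 'tcp_pos': [560.065, -127.562, 41.727], 'ee_rot': [[0.005, 0.999, 0.034], [1.0, -0.004, -0.009], [-0.009, 0.034, -0.999]], 'ft_force': [1.087, -1.565, 0.456]}
```

View pics/w4.png

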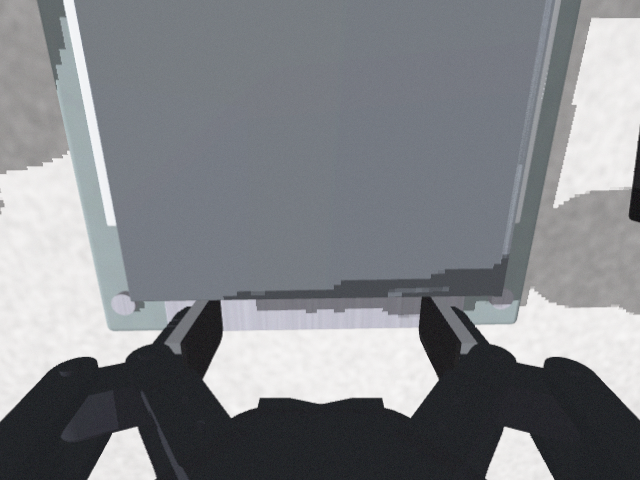

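Call:
step_arm(motion=[2,0,0,0,2,0,0,0,2,0,0,0,2,0,0,0,2,0,0,0,2,0,0,0,1.5,0,0,0,1.5,0,0,0,1.5,0,0,0,1.5,0,0,0])

```text
clock: 7.83
tcp_pos: [560.5, -108.0, 41.7]
ee_rot: [[0.005, 0.999, 0.035], [1.0, -0.004, -0.009], [-0.009, 0.035, -0.999]]
ft_force: [-0.4, -4.8, 0.1]
grip_width: 85.5
```

Call:
step_arm(motion=[1,0,0,0,1,0,0,0,1,0,0,0,0.8,0,0,0,0.8,0,0,0,0.8,0,0,0,0.6,0,0,0,0.6,0,0,0,0.6,0,0,0,0.6,0,0,0])

```text
clock: 8.67
tcp_pos: [560.4, -105.5, 41.8]
ee_rot: [[0.004, 0.999, 0.035], [1.0, -0.004, -0.015], [-0.015, 0.036, -0.999]]
ft_force: [-1.9, -12.9, -0.4]
grip_width: 85.1
```

Run:
```python
from plan import *
s2=sense();p=snapshot("wrist");print({k:np.round(s2[k],3).tolist() for k in("clock","joints","tcp_pos","ee_rot","ft_force")});save(p,"w5.png")
W=cam(p,s2)
q=np.load("q.npy");c,ss=np.cos(q[2]),np.sin(q[2]);R=np.array([[c,-ss,0],[ss,c,0],[0,0,1]])
P=np.array([[-200,-115,20],[-200,115,20],[-190,-74,40],[-190,74,40],[-135,-74,68],[-135,74,68]])
print(proj(p,W,P@R.T+[q[0],q[1],0]).round(0).tolist())
```

```text
{'clock': 8.667, 'joints': [-13.477, 35.143, 112.315, -0.7, 30.367, -12.639], 'tcp_pos': [560.415, -105.506, 41.768], 'ee_rot': [[0.004, 0.999, 0.035], [1.0, -0.004, -0.015], [-0.015, 0.036, -0.999]], 'ft_force': [-1.901, -12.86, -0.446]}
[[513.0, 358.0], [115.0, 367.0], [462.0, 368.0], [173.0, 375.0], [511.0, 300.0], [125.0, 306.0]]
```

View pics/w5.png

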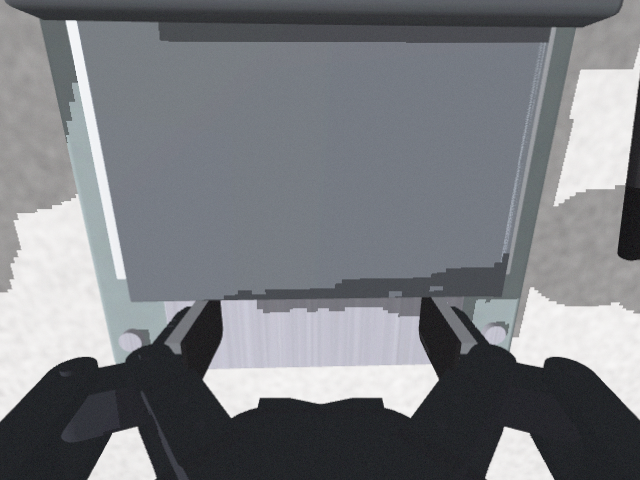

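Call:
step_arm(motion=[0.9,0,0,0,0.9,0,0,0,-5,0,0,0,-15,0,0,0,-20,0,0,0,-20,0,-10,0,-5,0,-35,0,0,0,-40,0,0,0,-40,0,0,0,-40,0])

```text
clock: 9.55
tcp_pos: [548.3, -167.7, 204.0]
ee_rot: [[0.004, 1.0, 0.018], [1.0, -0.004, -0.008], [-0.008, 0.018, -1.0]]
ft_force: [0.7, 0.2, -0.3]
grip_width: 85.0
```

Run:
```python
from plan import *
s2=sense();p=snapshot("wrist");print({k:np.round(s2[k],3).tolist() for k in("clock","joints","tcp_pos","ee_rot","ft_force")});save(p,"w6.png")
W=cam(p,s2)
q=np.load("q.npy");c,ss=np.cos(q[2]),np.sin(q[2]);R=np.array([[c,-ss,0],[ss,c,0],[0,0,1]])
P=np.array([[-200,-115,20],[-200,115,20],[-190,-74,40],[-190,74,40],[-135,-74,68],[-135,74,68]])
print(proj(p,W,P@R.T+[q[0],q[1],0]).round(0).tolist())
print(R@[-16,-63,0]+[q[0],q[1],0])
```

```text
{'clock': 9.55, 'joints': [-19.986, 22.568, 104.333, -0.102, 51.972, -19.671], 'tcp_pos': [548.337, -167.733, 204.031], 'ee_rot': [[0.004, 1.0, 0.018], [1.0, -0.004, -0.008], [-0.008, 0.018, -1.0]], 'ft_force': [0.732, 0.202, -0.318]}
[[445.0, 200.0], [211.0, 201.0], [410.0, 194.0], [249.0, 194.0], [425.0, 131.0], [237.0, 131.0]]
[622.83936451  24.87376985   0.        ]
```

View pics/w6.png

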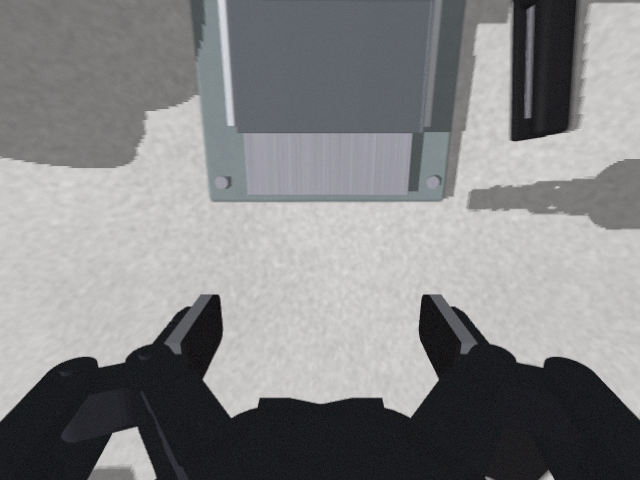

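Call:
step_arm(motion=[8,5,-37,0,12,7,-37,0,18,8,-30,0,24,9,-16,0,27,9,-3,0,27,9,0,0,27,9,0,0,24,9,0,0,18,6,0,0,6,2,0,0])

```text
clock: 10.43
tcp_pos: [623.6, 31.7, 342.9]
ee_rot: [[0.008, 0.999, 0.037], [1.0, -0.008, -0.008], [-0.008, 0.037, -0.999]]
ft_force: [-0.1, -0.2, 0.2]
grip_width: 85.5
```

```bash
cat > grip.py <<'E'
from plan import *
import sys
s2=sense();p=snapshot("wrist");print({k:np.round(s2[k],3).tolist() for k in("clock","joints","tcp_pos","ee_rot","ft_force")})
W=cam(p,s2);ds=cut_out(p,"crank_grip");save(p,sys.argv[1],[(d["region"],(0,0,255)) for d in ds[:1]])
for d in ds[:2]:print(d["conf"],d["extent"])
q=np.load("q.npy");c,ss=np.cos(q[2]),np.sin(q[2]);R=np.array([[c,-ss,0],[ss,c,0],[0,0,1]])
P=np.array([[-16,-63,284],[-16,-63,228],[0,0,236],[-30,-120,200],[30,-120,200]])
print(proj(p,W,P@R.T+[q[0],q[1],0]).round(0).tolist())
E
python3 grip.py w7.png
```

```text
{'clock': 10.433, 'joints': [0.411, 19.211, 88.579, -0.499, 70.107, 1.035], 'tcp_pos': [623.648, 31.733, 342.92], 'ee_rot': [[0.008, 0.999, 0.037], [1.0, -0.008, -0.008], [-0.008, 0.037, -0.999]], 'ft_force': [-0.138, -0.211, 0.156]}
0.91 [299.8, 221.6, 37.7, 59.0]
[[317.0, 264.0], [315.0, 237.0], [232.0, 221.0], [378.0, 242.0], [382.0, 174.0]]
```

View pics/w7.png

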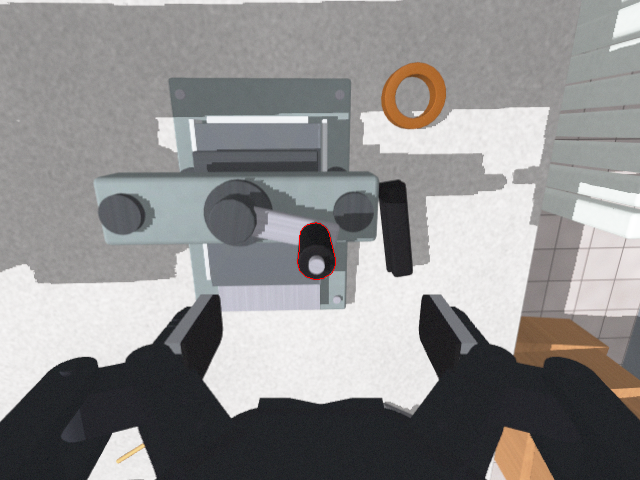

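Run:
```python
from plan import *
im=cv2.imread("pics/w7.png")[70:320,90:390];cv2.imwrite("pics/w7z.png",cv2.resize(im,None,fx=2.4,fy=2.4,interpolation=cv2.INTER_CUBIC))
s=sense();p=snapshot("wrist");W=cam(p,s)
q=np.load("q.npy");c,ss=np.cos(q[2]),np.sin(q[2]);R=np.array([[c,-ss,0],[ss,c,0],[0,0,1]])
f=lambda uv,z:((atz(p,W,uv,z)-[q[0],q[1],0])@R).round(1)[:2].tolist()
for z in(40,60,68,90,100):print(z,[f((260,v),z)[0] for v in(115,122,148,150,172,285)])
print(proj(p,W,np.array([[75,0,60],[75,0,68],[45,0,90],[45,0,80],[-135,0,68],[75,0,40],[-45,0,90]])@R.T+[q[0],q[1],0]).round(0).tolist())
```

```text
40 [82.1, 73.9, 42.6, 40.1, 12.5, -148.3]
60 [81.3, 73.4, 43.6, 41.2, 14.8, -138.8]
68 [80.9, 73.3, 44.0, 41.6, 15.7, -135.0]
90 [80.0, 72.8, 45.0, 42.8, 18.3, -124.5]
100 [79.6, 72.6, 45.5, 43.4, 19.4, -119.7]
[[259.0, 121.0], [258.0, 120.0], [257.0, 148.0], [258.0, 148.0], [267.0, 285.0], [261.0, 121.0], [261.0, 225.0]]
```

View pics/w7z.png

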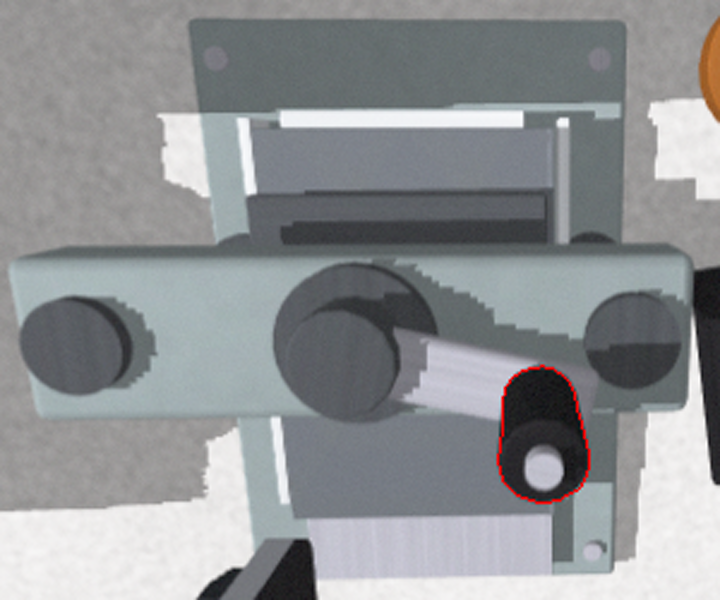

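Call:
step_arm(motion=[-1,-0.5,8,0,-1,-0.5,16,0,-1,-0.5,17,0,-1,-0.5,17,0,-1,-0.5,16,0,-1,-0.5,14,0,0,-0.5,9,0,0,-0.3,4,0,0,0,1,0,0,0,0,0])

```text
clock: 11.42
tcp_pos: [618.4, 9.4, 233.3]
ee_rot: [[0.02, 0.999, 0.034], [1.0, -0.019, -0.011], [-0.011, 0.034, -0.999]]
ft_force: [0.6, 0.3, 0.6]
grip_width: 85.5
```

```bash
python3 grip.py w8.png
```

```text
{'clock': 11.417, 'joints': [-1.581, 23.879, 97.368, -0.701, 56.795, -0.096], 'tcp_pos': [618.374, 9.437, 233.341], 'ee_rot': [[0.02, 0.999, 0.034], [1.0, -0.019, -0.011], [-0.011, 0.034, -0.999]], 'ft_force': [0.562, 0.254, 0.564]}
0.87 [300.3, 235.3, 78.0, 126.6]
[[342.0, 330.0], [330.0, 262.0], [184.0, 238.0], [428.0, 264.0], [438.0, 155.0]]
```

View pics/w8.png

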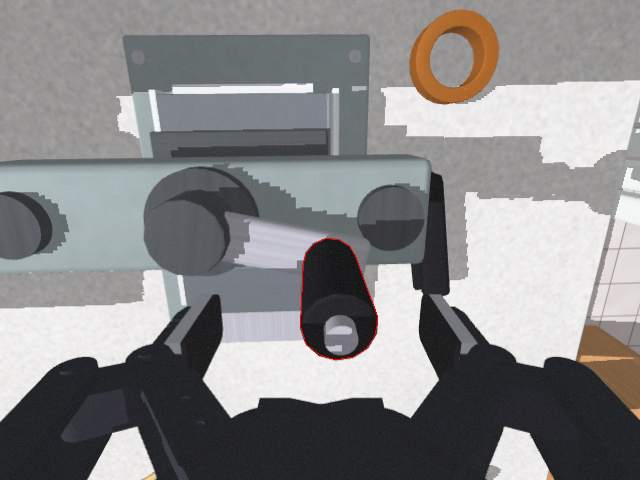

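Call:
step_arm(motion=[3,1,-2,0,3,1,-2,0,3,1,-2,0,3,1,-1.5,0,2,0.8,0,0,0.6,0,0,0,0,0,0,0,0,0,0,0,0,0,0,0,0,0,0,0])

```text
clock: 12.35
tcp_pos: [625.9, 27.1, 245.6]
ee_rot: [[0.018, 0.999, 0.04], [1.0, -0.017, -0.011], [-0.01, 0.04, -0.999]]
ft_force: [-0.7, 0.9, 0.5]
grip_width: 85.2
```

Call:
step_arm(motion=[-1,-0.5,1.5,0,-1,-0.5,1.5,0,0,0,1,0,0,0,0,0,0,0,0,0,0,0,0,0,0,0,0,0,0,0,0,0,0,0,0,0,0,0,0,0], gripper=1, newtons=70)

```text
clock: 13.18
tcp_pos: [623.3, 24.4, 241.2]
ee_rot: [[0.018, 0.999, 0.037], [1.0, -0.018, -0.011], [-0.01, 0.037, -0.999]]
ft_force: [0.4, 0.0, 2.1]
grip_width: 23.8
```

```bash
python3 grip.py w9.png
```

```text
{'clock': 13.183, 'joints': [-0.179, 23.791, 96.295, -0.728, 57.796, 1.243], 'tcp_pos': [623.338, 24.353, 241.177], 'ee_rot': [[0.018, 0.999, 0.037], [1.0, -0.018, -0.011], [-0.01, 0.037, -0.999]], 'ft_force': [0.421, 0.033, 2.105]}
0.67 [401.2, 31.1, 83.5, 89.0]
0.65 [290.2, 259.8, 69.2, 121.6]
[[326.0, 355.0], [320.0, 284.0], [184.0, 264.0], [413.0, 282.0], [421.0, 183.0]]
```

View pics/w9.png

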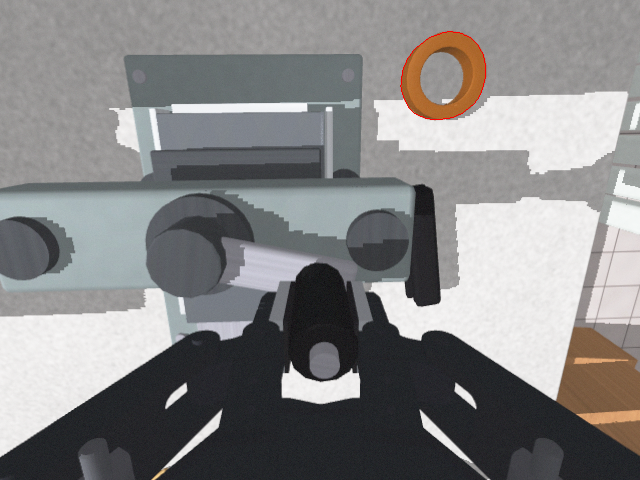

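```bash
cat > wind.py <<'E'
from plan import *
import sys
C=np.array([559.9,41.2]);A0=-14.85
def report(s):
    R=np.array(s["ee_rot"]);p=np.array(s["tcp_pos"]);g=p-19*R[:,2]
    d=g[:2]-C;a=np.degrees(np.arctan2(d[1],d[0]));r=np.hypot(*d);u=d/r;t=np.array([u[1],-u[0]])
    f=np.array(s["ft_force"]);
    print("clk %.2f ang %.1f wound(mod360) %.1f r %.1f gz %.1f Ftan %.2f Frad %.2f Fz %.2f tilt %s"%(s["clock"],a,(A0-a)%360,r,g[2],-f[:2]@t,f[:2]@u,f[2],R[:,2].round(3)), "hd %.1f"%head(R),"gw %.1f"%s["grip_width"],"q",np.round(s["joints"],1))
    return R,g,a,r
def plan(steps,rad=None):
    s=sense();R,g,a,r=report(s);out=[]
    rad=rad or 65
    p=g.copy();z0=260
    for i,k in enumerate(steps):
        a-=k;n=np.array([C[0]+rad*np.cos(np.radians(a)),C[1]+rad*np.sin(np.radians(a)),p[2]])
        d=R.T@(n-p);out+=[*d.round(1),0.0];p=n
    print([float(v) for v in out])
if __name__=="__main__":
    if len(sys.argv)>1: plan(eval(sys.argv[1]))
    else: report(sense())
E
python3 wind.py "[3,5,6,6,6,6,6,6,6,6]"
```

```text
clk 13.28 ang -14.8 wound(mod360) 360.0 r 64.9 gz 260.2 Ftan 0.14 Frad 1.12 Fz 0.63 tilt [ 0.037 -0.011 -0.999] hd 88.9 gw 23.4 q [-0.2 23.8 96.3 -0.7 57.8  1.2]
[-3.3, -0.8, 0.0, 0.0, -5.4, -1.9, -0.0, 0.0, -6.2, -2.9, -0.0, 0.0, -5.8, -3.5, -0.1, 0.0, -5.4, -4.1, -0.1, 0.0, -5.0, -4.6, -0.1, 0.0, -4.5, -5.1, -0.1, 0.0, -3.9, -5.6, -0.2, 0.0, -3.3, -5.9, -0.2, 0.0, -2.7, -6.2, -0.2, 0.0]
```

Call:
step_arm(motion=[-3.3,-0.8,0,0,-5.4,-1.9,0,0,-6.2,-2.9,0,0,-5.8,-3.5,0,0,-5.4,-4.1,0,0,-5,-4.6,0,0,-4.5,-5.1,0,0,-3.9,-5.6,0,0,-3.3,-5.9,0,0,-2.7,-6.2,0,0])

```text
clock: 14.12
tcp_pos: [592.5, -16.9, 241.3]
ee_rot: [[0.018, 0.998, 0.059], [1.0, -0.017, -0.003], [-0.002, 0.059, -0.998]]
ft_force: [11.9, -0.8, -3.6]
grip_width: 23.3
```

```bash
python3 wind.py "[6,6,6,6,6,6,6,6,6,6]"
```

```text
clk 14.12 ang -61.5 wound(mod360) 46.7 r 66.0 gz 260.3 Ftan 10.13 Frad 6.38 Fz -3.64 tilt [ 0.059 -0.003 -0.998] hd 89.0 gw 23.3 q [-4.600e+00  2.060e+01  1.015e+02  1.000e-01  5.450e+01 -3.700e+00]
[-2.1, -6.6, -0.4, 0.0, -2.4, -6.4, -0.4, 0.0, -1.7, -6.6, -0.4, 0.0, -1.0, -6.7, -0.4, 0.0, -0.3, -6.8, -0.4, 0.0, 0.4, -6.8, -0.4, 0.0, 1.1, -6.7, -0.4, 0.0, 1.8, -6.5, -0.4, 0.0, 2.5, -6.3, -0.4, 0.0, 3.1, -6.0, -0.4, 0.0]
```

Call:
step_arm(motion=[-2.1,-6.6,-0.4,0,-2.4,-6.4,-0.4,0,-1.7,-6.6,-0.4,0,-1,-6.7,-0.4,0,-0.3,-6.8,-0.4,0,0.4,-6.8,-0.4,0,1.1,-6.7,-0.4,0,1.8,-6.5,-0.4,0,2.5,-6.3,-0.4,0,3.1,-6,-0.4,0])

```text
clock: 14.95
tcp_pos: [533.9, -20.1, 241.2]
ee_rot: [[0.018, 0.997, 0.076], [1.0, -0.017, -0.01], [-0.009, 0.076, -0.997]]
ft_force: [7.2, -9.7, -3.1]
grip_width: 23.6
```

```bash
python3 wind.py "[6,6,6,6,6,6,6,6,6,6]"
```

```text
clk 14.95 ang -114.2 wound(mod360) 99.4 r 67.0 gz 260.2 Ftan 10.50 Frad 5.91 Fz -3.08 tilt [ 0.076 -0.01  -0.997] hd 89.0 gw 23.6 q [ -5.3  15.4 109.5  -0.2  50.7  -4.2]
[4.8, -5.3, -0.4, 0.0, 3.6, -5.7, -0.5, 0.0, 4.2, -5.3, -0.4, 0.0, 4.7, -4.9, -0.4, 0.0, 5.2, -4.3, -0.4, 0.0, 5.7, -3.8, -0.3, 0.0, 6.0, -3.2, -0.3, 0.0, 6.3, -2.5, -0.2, 0.0, 6.5, -1.8, -0.2, 0.0, 6.7, -1.2, -0.1, 0.0]
```

```bash
sed -i 's/C=np.array(\[559.9,41.2\])/C=np.array([559.3,39.8])/; s/A0=-14.85/A0=-13.5/' wind.py; python3 wind.py "[6.5]*10"
```

```text
clk 14.95 ang -114.2 wound(mod360) 100.7 r 65.4 gz 260.2 Ftan 10.50 Frad 5.90 Fz -3.08 tilt [ 0.076 -0.01  -0.997] hd 89.0 gw 23.6 q [ -5.3  15.4 109.5  -0.2  50.7  -4.2]
[3.7, -6.4, -0.5, 0.0, 4.0, -6.2, -0.5, 0.0, 4.7, -5.7, -0.5, 0.0, 5.3, -5.1, -0.4, 0.0, 5.8, -4.5, -0.4, 0.0, 6.3, -3.8, -0.3, 0.0, 6.7, -3.0, -0.3, 0.0, 7.0, -2.3, -0.2, 0.0, 7.2, -1.5, -0.2, 0.0, 7.3, -0.6, -0.1, 0.0]
```

Call:
step_arm(motion=[3.7,-6.4,-0.5,0,4,-6.2,-0.5,0,4.7,-5.7,-0.5,0,5.3,-5.1,-0.4,0,5.8,-4.5,-0.4,0,6.3,-3.8,-0.3,0,6.7,-3,-0.3,0,7,-2.3,-0.2,0,7.2,-1.5,-0.2,0,7.3,-0.6,-0.1,0])

```text
clock: 15.78
tcp_pos: [495.4, 32.1, 240.9]
ee_rot: [[0.018, 0.997, 0.079], [1.0, -0.016, -0.022], [-0.021, 0.079, -0.997]]
ft_force: [0.7, -9.4, 4.5]
grip_width: 23.5
```

```bash
python3 wind.py "[6]*5+[5]*5"
```

```text
clk 15.78 ang -173.6 wound(mod360) 160.1 r 65.8 gz 259.9 Ftan 9.41 Frad 0.35 Fz 4.47 tilt [ 0.079 -0.022 -0.997] hd 89.0 gw 23.5 q [  1.2  12.3 113.9  -1.8  49.3   3.3]
[6.9, 0.3, -0.1, 0.0, 6.8, 0.2, -0.1, 0.0, 6.7, 0.9, -0.1, 0.0, 6.6, 1.6, -0.0, 0.0, 6.4, 2.3, 0.0, 0.0, 5.1, 2.4, 0.1, 0.0, 4.9, 2.8, 0.1, 0.0, 4.6, 3.3, 0.2, 0.0, 4.3, 3.6, 0.2, 0.0, 4.0, 4.0, 0.2, 0.0]
```

Call:
step_arm(motion=[6.9,0.3,-0.1,0,6.8,0.2,-0.1,0,6.7,0.9,-0.1,0,6.6,1.6,0,0,6.4,2.3,0,0,5.1,2.4,0.1,0,4.9,2.8,0.1,0,4.6,3.3,0.2,0,4.3,3.6,0.2,0,4,4,0.2,0])

```text
clock: 16.62
tcp_pos: [511.0, 81.5, 240.9]
ee_rot: [[0.016, 0.998, 0.064], [0.999, -0.014, -0.037], [-0.036, 0.065, -0.997]]
ft_force: [-8.0, -6.4, 12.8]
grip_width: 23.1
```

```bash
python3 wind.py "[3.5]*10"
python3 - <<'E'
from h import *
p=snapshot("scene");save(p,"s1.png");im=cv2.imread("pics/s1.png")[140:345,210:430];cv2.imwrite("pics/s1z.png",cv2.resize(im,None,fx=2.9,fy=2.9,interpolation=cv2.INTER_CUBIC))
E
```

```text
clk 16.62 ang 139.4 wound(mod360) 207.1 r 65.2 gz 259.8 Ftan 10.06 Frad 1.89 Fz 12.77 tilt [ 0.064 -0.037 -0.997] hd 89.1 gw 23.1 q [  7.5  14.7 110.6  -3.3  51.4  10.4]
[2.8, 2.8, 0.1, 0.0, 2.8, 2.8, 0.1, 0.0, 2.6, 3.0, 0.1, 0.0, 2.4, 3.1, 0.1, 0.0, 2.3, 3.3, 0.1, 0.0, 2.0, 3.4, 0.1, 0.0, 1.8, 3.5, 0.2, 0.0, 1.6, 3.6, 0.2, 0.0, 1.4, 3.7, 0.2, 0.0, 1.2, 3.8, 0.2, 0.0]
```

View pics/s1z.png

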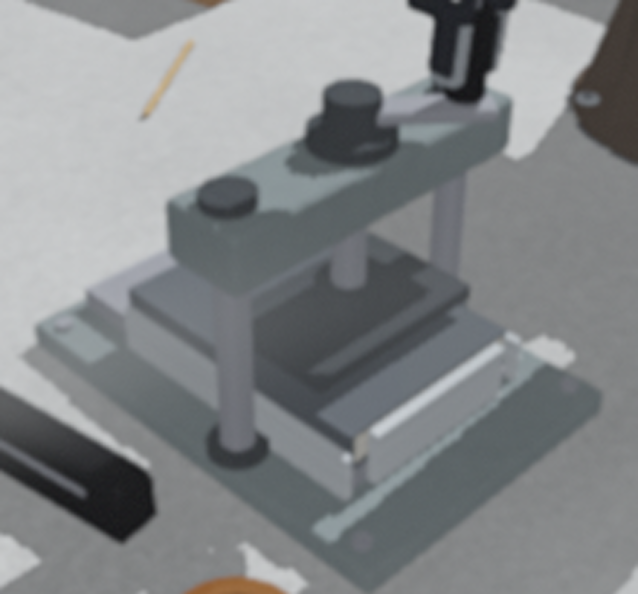

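Run:
```python
from h import *
p=snapshot("scene");W=cam(p);q=np.load("q.npy");c,ss=np.cos(q[2]),np.sin(q[2]);R=np.array([[c,-ss,0],[ss,c,0],[0,0,1]])
for z in(60,68,72,76,80,84,88,92,96):print(z,((proj(p,W,np.array([[45,70,z],[45,-70,z],[75,74,z],[75,-74,z]])@R.T+[q[0],q[1],0])-[210,140])*2.9).round(0).tolist())
```

```text
60 [[470.0, 316.0], [321.0, 414.0], [509.0, 333.0], [352.0, 442.0]]
68 [[471.0, 306.0], [321.0, 404.0], [511.0, 324.0], [352.0, 432.0]]
72 [[471.0, 302.0], [321.0, 399.0], [511.0, 319.0], [353.0, 426.0]]
76 [[472.0, 297.0], [321.0, 394.0], [512.0, 314.0], [353.0, 421.0]]
80 [[472.0, 292.0], [321.0, 389.0], [512.0, 309.0], [353.0, 416.0]]
84 [[473.0, 287.0], [321.0, 384.0], [513.0, 304.0], [353.0, 411.0]]
88 [[473.0, 282.0], [321.0, 378.0], [513.0, 299.0], [353.0, 405.0]]
92 [[474.0, 277.0], [321.0, 373.0], [514.0, 293.0], [353.0, 400.0]]
96 [[474.0, 272.0], [321.0, 368.0], [515.0, 288.0], [354.0, 395.0]]
```

```bash
python3 wind.py "[6]*10"
```

```text
clk 16.72 ang 138.9 wound(mod360) 207.6 r 65.2 gz 259.8 Ftan 4.54 Frad 3.31 Fz 10.98 tilt [ 0.065 -0.036 -0.997] hd 89.1 gw 24.0 q [  7.6  14.7 110.6  -3.2  51.4  10.4]
[4.9, 4.8, 0.1, 0.0, 4.4, 5.1, 0.2, 0.0, 3.9, 5.6, 0.2, 0.0, 3.3, 6.0, 0.3, 0.0, 2.6, 6.3, 0.3, 0.0, 2.0, 6.5, 0.4, 0.0, 1.3, 6.7, 0.4, 0.0, 0.6, 6.8, 0.4, 0.0, -0.1, 6.8, 0.4, 0.0, -0.9, 6.7, 0.5, 0.0]
```

Call:
step_arm(motion=[4.9,4.8,-0.4,0,4.4,5.1,-0.3,0,3.9,5.6,-0.2,0,3.3,6,-0.1,0,2.6,6.3,0,0,2,6.5,0.1,0,1.3,6.7,0.1,0,0.6,6.8,0.1,0,-0.1,6.8,0.1,0,-0.9,6.7,0.2,0])

```text
clock: 17.55
tcp_pos: [556.4, 103.4, 241.0]
ee_rot: [[0.018, 0.999, 0.029], [0.999, -0.017, -0.037], [-0.036, 0.03, -0.999]]
ft_force: [-11.8, 15.0, 9.7]
grip_width: 23.8
```

```bash
python3 wind.py "[6]*10"
```

```text
clk 17.55 ang 93.1 wound(mod360) 253.4 r 64.4 gz 260.0 Ftan 10.99 Frad 15.61 Fz 9.72 tilt [ 0.029 -0.037 -0.999] hd 89.0 gw 23.8 q [  9.   19.6 103.1  -2.8  56.   11.5]
[0.8, 6.8, 0.2, 0.0, -0.6, 6.8, 0.2, 0.0, -1.3, 6.7, 0.2, 0.0, -2.0, 6.5, 0.3, 0.0, -2.6, 6.3, 0.3, 0.0, -3.3, 6.0, 0.3, 0.0, -3.9, 5.6, 0.3, 0.0, -4.4, 5.1, 0.3, 0.0, -5.0, 4.6, 0.3, 0.0, -5.4, 4.1, 0.3, 0.0]
```

```bash
cat >> wind.py <<'E'
def plan2(steps,gain=1.2,dz=0.0,rr=0.0):
    """steps: realised deg per row; command = gain*chord"""
    s=sense();R,g,a,r=report(s);out=[]
    for i,k in enumerate(steps):
        m=np.radians(a-k/2);a-=k
        d=np.array([np.sin(m),-np.cos(m),0])*gain*65*np.radians(k)
        if i<3: d[:2]+=rr*np.array([np.cos(m),np.sin(m)])
        v=R.T@d;v[2]+=dz;out+=[*v.round(1),0.0]
    print([float(v) for v in out])
E
sed -i '/__main__/,/else/d' wind.py
python3 -c "
from wind import *
plan2([5]*10,rr=0.4)"
```

```text
clk 17.55 ang 93.1 wound(mod360) 253.4 r 64.4 gz 260.0 Ftan 10.99 Frad 15.61 Fz 9.72 tilt [ 0.029 -0.037 -0.999] hd 89.0 gw 23.8 q [  9.   19.6 103.1  -2.8  56.   11.5]
[0.6, 6.8, 0.2, 0.0, -0.0, 6.8, 0.2, 0.0, -0.6, 6.8, 0.2, 0.0, -1.6, 6.6, 0.3, 0.0, -2.1, 6.5, 0.3, 0.0, -2.7, 6.2, 0.3, 0.0, -3.2, 6.0, 0.3, 0.0, -3.7, 5.7, 0.3, 0.0, -4.2, 5.3, 0.3, 0.0, -4.7, 4.9, 0.3, 0.0]
```

Call:
step_arm(motion=[0.6,6.8,-0.1,0,0,6.8,-0.1,0,-0.6,6.8,-0.1,0,-1.6,6.6,0,0,-2.1,6.5,0,0,-2.7,6.2,0,0,-3.2,6,0,0,-3.7,5.7,0.1,0,-4.2,5.3,0.1,0,-4.7,4.9,0.1,0])

```text
clock: 18.38
tcp_pos: [606.7, 84.3, 241.0]
ee_rot: [[0.018, 1.0, 0.004], [0.999, -0.018, -0.029], [-0.029, 0.004, -1.0]]
ft_force: [-6.4, 6.7, 2.3]
grip_width: 23.6
```

```bash
python3 -c "
from wind import *
plan2([3]*10,gain=1.3,rr=0.2)"
```

```text
clk 18.38 ang 43.6 wound(mod360) 302.9 r 65.3 gz 260.0 Ftan 9.25 Frad -0.01 Fz 2.28 tilt [ 0.004 -0.029 -1.   ] hd 89.0 gw 23.6 q [ 6.1 24.  96.  -2.  60.   8.1]
[-3.1, 3.2, 0.1, 0.0, -3.3, 3.0, 0.1, 0.0, -3.4, 2.8, 0.1, 0.0, -3.7, 2.5, 0.1, 0.0, -3.8, 2.3, 0.1, 0.0, -3.9, 2.1, 0.1, 0.0, -4.0, 1.9, 0.1, 0.0, -4.1, 1.7, 0.1, 0.0, -4.2, 1.4, 0.1, 0.0, -4.2, 1.2, 0.1, 0.0]
```

Call:
step_arm(motion=[-3.1,3.2,0,0,-3.3,3,0,0,-3.4,2.8,0,0,-3.7,2.5,0,0,-3.8,2.3,0,0,-3.9,2.1,0,0,-4,1.9,0,0,-4.1,1.7,0,0,-4.2,1.4,0,0,-4.2,1.2,0,0])

```text
clock: 19.22
tcp_pos: [623.4, 54.1, 241.0]
ee_rot: [[0.019, 1.0, -0.006], [1.0, -0.019, -0.014], [-0.014, -0.005, -1.0]]
ft_force: [-3.7, 10.3, 0.5]
grip_width: 23.6
```

```bash
python3 -c "
from wind import *
plan2([2.5]*10,gain=1.3,rr=0.1)"
```

```text
clk 19.22 ang 12.8 wound(mod360) 333.7 r 65.8 gz 260.0 Ftan 10.91 Frad -1.33 Fz 0.46 tilt [-0.006 -0.014 -1.   ] hd 88.9 gw 23.6 q [ 2.6 25.2 93.9 -0.9 61.3  4.1]
[-3.6, 0.9, 0.0, 0.0, -3.6, 0.7, 0.0, 0.0, -3.6, 0.6, 0.0, 0.0, -3.7, 0.3, 0.0, 0.0, -3.7, 0.2, 0.1, 0.0, -3.7, 0.0, 0.1, 0.0, -3.7, -0.2, 0.1, 0.0, -3.7, -0.3, 0.1, 0.0, -3.7, -0.5, 0.1, 0.0, -3.6, -0.6, 0.1, 0.0]
```

Call:
step_arm(motion=[-3.6,0.8,0,0,-3.6,0.6,0,0,-3.6,0.5,0,0,-3.7,0.3,0,0,-3.7,0.1,0,0,-3.7,0,0,0,-3.7,-0.2,0,0,-3.7,-0.4,0,0,-3.7,-0.6,0,0,-3.6,-0.7,0,0])

```text
clock: 20.05
tcp_pos: [624.0, 27.3, 241.0]
ee_rot: [[0.018, 1.0, -0.002], [1.0, -0.018, 0.003], [0.003, -0.002, -1.0]]
ft_force: [0.5, 10.2, -1.6]
grip_width: 23.4
```

```bash
python3 -c "
from wind import *
plan2([2.5]*10,gain=1.25,rr=0.0)"
```

```text
clk 20.05 ang -11.0 wound(mod360) 357.5 r 65.9 gz 260.0 Ftan 10.07 Frad -1.44 Fz -1.57 tilt [-0.002  0.003 -1.   ] hd 88.9 gw 23.4 q [-0.4 25.  94.3  0.2 60.8  0.6]
[-3.5, -0.7, -0.0, 0.0, -3.4, -0.8, -0.0, 0.0, -3.4, -1.0, -0.0, 0.0, -3.4, -1.1, -0.0, 0.0, -3.3, -1.3, -0.0, 0.0, -3.2, -1.4, -0.0, 0.0, -3.2, -1.6, -0.0, 0.0, -3.1, -1.7, -0.0, 0.0, -3.0, -1.8, -0.0, 0.0, -2.9, -2.0, -0.0, 0.0]
```

Call:
step_arm(motion=[-3.5,-0.7,0,0,-3.5,-0.8,0,0,-3.5,-1,0,0,-3.4,-1.1,0,0,-3.4,-1.3,0,0,-3.3,-1.4,0,0,-3.2,-1.6,0,0,-3.2,-1.7,0,0,-3.1,-1.8,0,0,-3,-2,0,0])

```text
clock: 20.88
tcp_pos: [614.3, 3.4, 241.1]
ee_rot: [[0.017, 1.0, 0.01], [1.0, -0.017, 0.018], [0.018, 0.01, -1.0]]
ft_force: [3.6, 9.0, -1.9]
grip_width: 23.3
```

```bash
python3 -c "
from wind import *
plan2([2.4]*10,gain=1.3,rr=0.0)"
```

```text
clk 20.88 ang -33.9 wound(mod360) 20.4 r 66.0 gz 260.1 Ftan 9.44 Frad -2.05 Fz -1.90 tilt [ 0.01   0.018 -1.   ] hd 89.0 gw 23.3 q [-3.2 23.8 96.3  1.2 59.4 -2.8]
[-2.9, -2.0, -0.1, 0.0, -2.8, -2.1, -0.1, 0.0, -2.8, -2.2, -0.1, 0.0, -2.7, -2.3, -0.1, 0.0, -2.6, -2.4, -0.1, 0.0, -2.5, -2.5, -0.1, 0.0, -2.3, -2.6, -0.1, 0.0, -2.2, -2.7, -0.1, 0.0, -2.1, -2.8, -0.1, 0.0, -2.0, -2.9, -0.1, 0.0]
```

Call:
step_arm(motion=[-2.9,-2,0,0,-2.8,-2.1,0,0,-2.8,-2.2,0,0,-2.7,-2.3,0,0,-2.6,-2.4,0,0,-2.5,-2.5,0,0,-2.3,-2.6,0,0,-2.2,-2.7,0,0,-2.1,-2.8,0,0,-2,-2.9,0,0])

```text
clock: 21.72
tcp_pos: [596.3, -14.2, 241.4]
ee_rot: [[0.016, 1.0, 0.027], [0.999, -0.017, 0.029], [0.029, 0.026, -0.999]]
ft_force: [6.9, 7.7, -2.9]
grip_width: 23.5
```

```bash
python3 -c "
from wind import *
plan2([2.4]*10,gain=1.3,rr=0.0)"
```

```text
clk 21.72 ang -56.2 wound(mod360) 42.7 r 65.6 gz 260.4 Ftan 9.99 Frad -2.55 Fz -2.95 tilt [ 0.027  0.029 -0.999] hd 89.1 gw 23.5 q [-5.4 21.9 99.4  2.1 57.4 -5.6]
[-2.0, -2.9, -0.1, 0.0, -1.8, -3.0, -0.1, 0.0, -1.7, -3.1, -0.1, 0.0, -1.6, -3.2, -0.1, 0.0, -1.4, -3.2, -0.1, 0.0, -1.3, -3.3, -0.1, 0.0, -1.2, -3.3, -0.1, 0.0, -1.0, -3.4, -0.1, 0.0, -0.9, -3.4, -0.1, 0.0, -0.7, -3.5, -0.1, 0.0]
```

Call:
step_arm(motion=[-2,-2.9,0,0,-1.8,-3,0,0,-1.7,-3.1,0,0,-1.6,-3.2,0,0,-1.4,-3.2,0,0,-1.3,-3.3,0,0,-1.2,-3.3,0,0,-1,-3.4,0,0,-0.9,-3.4,0,0,-0.7,-3.5,0,0])

```text
clock: 22.55
tcp_pos: [572.4, -24.0, 241.4]
ee_rot: [[0.015, 0.999, 0.046], [0.999, -0.016, 0.034], [0.035, 0.045, -0.998]]
ft_force: [9.8, 2.3, -3.5]
grip_width: 23.8
```

```bash
python3 -c "
from wind import *
plan2([2.4]*10,gain=1.3,rr=0.0)"
```

```text
clk 22.55 ang -79.3 wound(mod360) 65.8 r 65.6 gz 260.4 Ftan 10.08 Frad -0.45 Fz -3.46 tilt [ 0.046  0.034 -0.998] hd 89.1 gw 23.8 q [ -6.9  19.5 103.3   2.7  54.9  -7.5]
[-0.6, -3.5, -0.2, 0.0, -0.5, -3.5, -0.2, 0.0, -0.3, -3.5, -0.2, 0.0, -0.2, -3.5, -0.2, 0.0, -0.0, -3.5, -0.2, 0.0, 0.1, -3.5, -0.2, 0.0, 0.2, -3.5, -0.2, 0.0, 0.4, -3.5, -0.1, 0.0, 0.5, -3.5, -0.1, 0.0, 0.7, -3.5, -0.1, 0.0]
```

Call:
step_arm(motion=[-0.6,-3.5,-0.1,0,-0.5,-3.5,-0.1,0,-0.3,-3.5,-0.1,0,-0.2,-3.5,-0.1,0,0,-3.5,-0.1,0,0.1,-3.5,-0.1,0,0.2,-3.5,-0.1,0,0.4,-3.5,-0.1,0,0.5,-3.5,-0.1,0,0.7,-3.5,-0.1,0])

```text
clock: 23.38
tcp_pos: [545.6, -23.7, 241.4]
ee_rot: [[0.014, 0.998, 0.063], [0.999, -0.016, 0.033], [0.034, 0.063, -0.997]]
ft_force: [9.8, 0.5, -3.4]
grip_width: 23.6
```

```bash
python3 -c "
from wind import *
plan2([2.4]*10,gain=1.3,rr=0.0)"
python3 - <<'E'
from h import *
p=snapshot("scene");save(p,"s2.png");im=cv2.imread("pics/s2.png")[140:345,210:430];cv2.imwrite("pics/s2z.png",cv2.resize(im,None,fx=2.9,fy=2.9,interpolation=cv2.INTER_CUBIC))
E
```

```text
clk 23.38 ang -103.1 wound(mod360) 89.6 r 65.8 gz 260.4 Ftan 9.45 Frad -2.74 Fz -3.42 tilt [ 0.063  0.033 -0.997] hd 89.2 gw 23.6 q [ -7.3  16.8 107.4   2.9  52.5  -8.1]
[0.8, -3.4, -0.2, 0.0, 1.0, -3.4, -0.2, 0.0, 1.1, -3.4, -0.2, 0.0, 1.2, -3.3, -0.2, 0.0, 1.4, -3.3, -0.2, 0.0, 1.5, -3.2, -0.1, 0.0, 1.7, -3.1, -0.1, 0.0, 1.8, -3.1, -0.1, 0.0, 1.9, -3.0, -0.1, 0.0, 2.0, -2.9, -0.1, 0.0]
```

View pics/s2z.png

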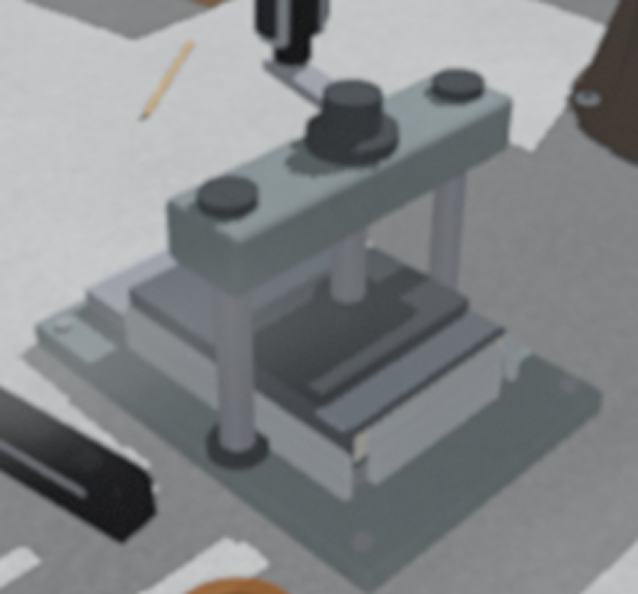

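Call:
step_arm(motion=[0.8,-3.2,-0.1,0,1,-3.1,-0.1,0,1.1,-3,-0.1,0,1.2,-3,-0.1,0,1.3,-2.9,-0.1,0,1.4,-2.9,-0.1,0,1.5,-2.8,-0.1,0,1.6,-2.8,-0.1,0,1.7,-2.7,-0.1,0,1.8,-2.6,-0.1,0])

```text
clock: 24.27
tcp_pos: [525.6, -15.4, 241.4]
ee_rot: [[0.012, 0.997, 0.08], [1.0, -0.014, 0.023], [0.024, 0.08, -0.997]]
ft_force: [12.2, -8.1, -6.3]
grip_width: 23.4
```

```bash
python3 -c "
from wind import *
plan2([2]*10,gain=1.4,rr=0.0)"
```

```text
clk 24.27 ang -122.3 wound(mod360) 108.8 r 65.9 gz 260.4 Ftan 14.63 Frad 0.29 Fz -6.35 tilt [ 0.08   0.023 -0.997] hd 89.3 gw 23.4 q [ -6.3  14.6 110.6   2.4  50.4  -7. ]
[1.7, -2.7, -0.2, 0.0, 1.8, -2.6, -0.2, 0.0, 1.9, -2.5, -0.2, 0.0, 2.0, -2.5, -0.1, 0.0, 2.1, -2.4, -0.1, 0.0, 2.1, -2.3, -0.1, 0.0, 2.2, -2.3, -0.1, 0.0, 2.3, -2.2, -0.1, 0.0, 2.4, -2.1, -0.1, 0.0, 2.5, -2.0, -0.1, 0.0]
```

```bash
python3 -c "
from wind import *
plan2([3.8]*10,gain=1.27,rr=0.0)"
```

```text
clk 24.27 ang -122.3 wound(mod360) 108.8 r 65.9 gz 260.4 Ftan 14.63 Frad 0.29 Fz -6.35 tilt [ 0.08   0.023 -0.997] hd 89.3 gw 23.4 q [ -6.3  14.6 110.6   2.4  50.4  -7. ]
[3.0, -4.6, -0.3, 0.0, 3.3, -4.3, -0.3, 0.0, 3.6, -4.1, -0.2, 0.0, 3.9, -3.9, -0.2, 0.0, 4.1, -3.6, -0.2, 0.0, 4.3, -3.3, -0.2, 0.0, 4.6, -3.0, -0.1, 0.0, 4.7, -2.7, -0.1, 0.0, 4.9, -2.4, -0.1, 0.0, 5.1, -2.1, -0.0, 0.0]
```

Call:
step_arm(motion=[3,-4.6,0,0,3.3,-4.3,0,0,3.6,-4.1,0,0,3.9,-3.9,0,0,4.1,-3.6,0,0,4.3,-3.3,0,0,4.6,-3,0,0,4.7,-2.7,0,0,4.9,-2.4,0,0,5.1,-2.1,0,0])

```text
clock: 25.1
tcp_pos: [499.7, 14.8, 241.3]
ee_rot: [[0.011, 0.996, 0.094], [1.0, -0.011, 0.004], [0.005, 0.094, -0.996]]
ft_force: [6.9, -15.0, 1.2]
grip_width: 23.6
```

```bash
python3 -c "
from wind import *
plan2([3.4]*10,gain=1.27,rr=0.0)"
```

```text
clk 25.10 ang -157.8 wound(mod360) 144.3 r 66.3 gz 260.2 Ftan 16.51 Frad -0.72 Fz 1.19 tilt [ 0.094  0.004 -0.996] hd 89.4 gw 23.6 q [ -2.1  12.1 114.3   0.5  48.3  -1.8]
[4.6, -1.8, -0.1, 0.0, 4.7, -1.5, -0.1, 0.0, 4.7, -1.2, -0.1, 0.0, 4.8, -0.9, -0.1, 0.0, 4.9, -0.6, -0.0, 0.0, 4.9, -0.4, -0.0, 0.0, 4.9, -0.1, 0.0, 0.0, 4.9, 0.2, 0.0, 0.0, 4.9, 0.5, 0.1, 0.0, 4.8, 0.8, 0.1, 0.0]
```

Call:
step_arm(motion=[4.6,-1.8,0,0,4.7,-1.5,0,0,4.7,-1.2,0,0,4.8,-0.9,0,0,4.9,-0.6,0,0,4.9,-0.4,0,0,4.9,-0.1,0,0,4.9,0.2,0,0,4.9,0.5,0,0,4.8,0.8,0,0])

```text
clock: 25.93
tcp_pos: [495.5, 50.4, 241.2]
ee_rot: [[0.008, 0.996, 0.092], [1.0, -0.006, -0.019], [-0.018, 0.092, -0.996]]
ft_force: [2.9, -17.0, 4.1]
grip_width: 23.4
```

```bash
python3 -c "
from wind import *
plan2([2.4]*5,gain=1.4,rr=0.0)"
```

```text
clk 25.93 ang 170.5 wound(mod360) 176.0 r 66.4 gz 260.1 Ftan 16.25 Frad -5.68 Fz 4.14 tilt [ 0.092 -0.019 -0.996] hd 89.5 gw 23.4 q [  3.3  12.1 114.3  -1.8  48.4   4.9]
[3.8, 0.7, -0.0, 0.0, 3.7, 0.8, 0.0, 0.0, 3.7, 1.0, 0.0, 0.0, 3.6, 1.1, 0.0, 0.0, 3.6, 1.3, 0.1, 0.0]
```

Call:
step_arm(motion=[3.8,0.9,0,0,3.7,1,0,0,3.7,1.2,0,0,3.7,1.3,0,0,3.6,1.5,0,0,0,0,0,0,0,0,0,0,0,0,0,0,0,0,0,0,0,0,0,0])

```text
clock: 26.77
tcp_pos: [499.0, 60.9, 240.9]
ee_rot: [[0.007, 0.997, 0.083], [0.999, -0.004, -0.032], [-0.032, 0.083, -0.996]]
ft_force: [4.2, -0.4, -0.7]
grip_width: 23.8
```

```bash
python3 -c "
from wind import *
report(sense())"
python3 - <<'E'
from h import *
p=snapshot("scene");save(p,"s3.png");im=cv2.imread("pics/s3.png")[140:345,210:430];cv2.imwrite("pics/s3z.png",cv2.resize(im,None,fx=2.9,fy=2.9,interpolation=cv2.INTER_CUBIC))
E
```

```text
clk 26.77 ang 160.7 wound(mod360) 185.8 r 65.6 gz 259.8 Ftan -1.00 Frad -4.09 Fz -0.68 tilt [ 0.083 -0.032 -0.996] hd 89.6 gw 23.8 q [  5.2  12.8 113.3  -3.   49.3   7.3]
```

View pics/s3z.png

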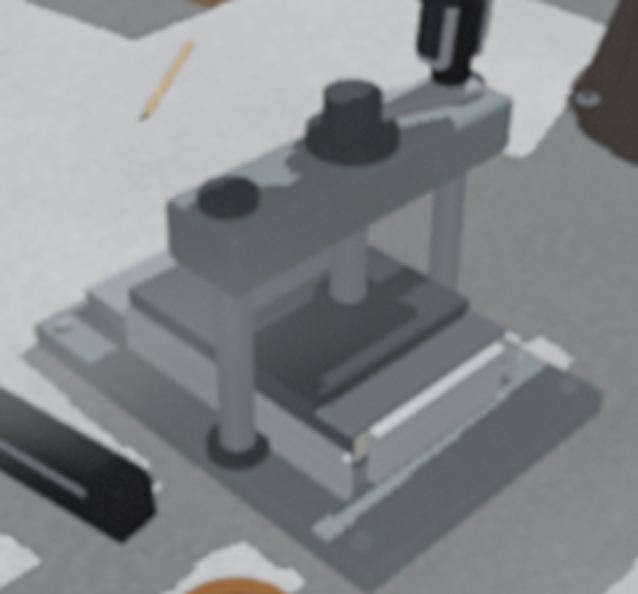

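Call:
step_arm(motion=[0,0,0,0,0,0,0,0,0,0,0,0,0,0,0,0,0,0,0,0,0,0,0,0,0,0,0,0,0,0,0,0,0,0,0,0,0,0,0,0], gripper=0)

```text
clock: 27.65
tcp_pos: [499.3, 60.9, 241.2]
ee_rot: [[0.006, 0.996, 0.085], [0.999, -0.003, -0.032], [-0.032, 0.085, -0.996]]
ft_force: [-1.0, -0.4, -0.1]
grip_width: 85.3
```

```bash
python3 -c "
from wind import *
report(sense())
p=snapshot('wrist');save(p,'w10.png')"
```

```text
clk 27.65 ang 160.6 wound(mod360) 185.9 r 65.3 gz 260.2 Ftan 0.68 Frad 0.84 Fz -0.07 tilt [ 0.085 -0.032 -0.996] hd 89.7 gw 85.3 q [  5.2  12.8 113.3  -3.   49.2   7.3]
```

View pics/w10.png

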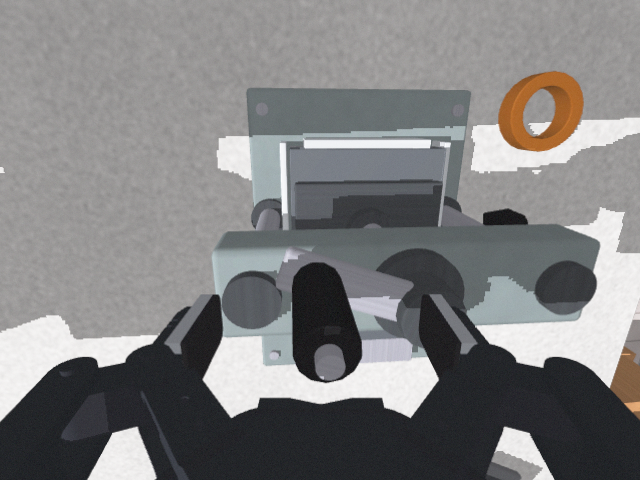

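Call:
step_arm(motion=[0,0,-3,0,0,0,-8,0,0,0,-12,0,0,0,-15,0,0,0,-18,0,0,0,-18,0,0,0,-18,0,0,0,-10,0,0,0,-3,0,0,0,0,0])

```text
clock: 28.53
tcp_pos: [489.0, 64.5, 355.5]
ee_rot: [[0.006, 0.996, 0.086], [0.999, -0.003, -0.032], [-0.031, 0.086, -0.996]]
ft_force: [-0.8, -0.8, -0.2]
grip_width: 85.1
```

Run:
```python
from plan import *
s=sense();p=snapshot("wrist");W=cam(p,s);print(s["clock"],s["tcp_pos"],s["ft_force"])
q=np.load("q.npy");c,ss=np.cos(q[2]),np.sin(q[2]);R=np.array([[c,-ss,0],[ss,c,0],[0,0,1]])
d=cut_out(p,"crank_grip")[:1];save(p,"w11.png",[(e["region"],(0,0,255)) for e in d])
print([e["extent"] for e in d])
for a in range(150,176,5):
    print(a,proj(p,W,[[559.5+65*np.cos(np.radians(a)),40.5+65*np.sin(np.radians(a)),284]]).round(0))
t=snapshot("top");save(t,"t1.png")
for l in("stapler","tape_roll"):print(l,cut_out(t,l)[0]["extent"])
```

```text
28.5333 [488.99136196  64.54445778 355.4541516 ] [-0.8125586  -0.79173065 -0.21543313]
[[305.8, 211.7, 39.8, 51.5]]
150 [[334. 232.]]
155 [[330. 239.]]
160 [[326. 247.]]
165 [[324. 254.]]
170 [[322. 262.]]
175 [[321. 270.]]
stapler [350.0, 197.0, 79.5, 30.0]
tape_roll [266.8, 179.8, 44.9, 47.8]
```

View pics/w11.png

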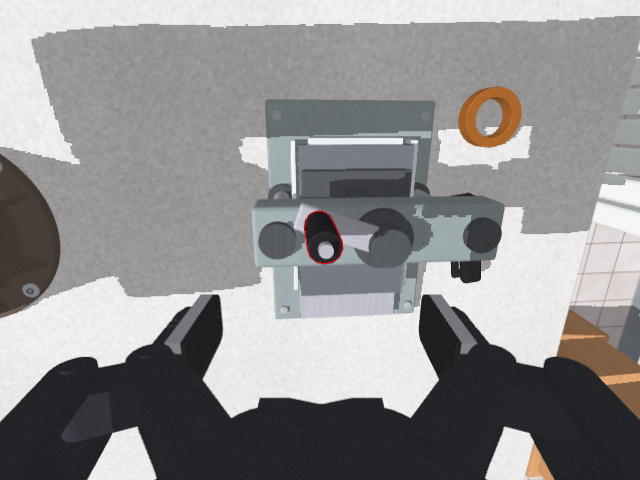

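View pics/t1.png

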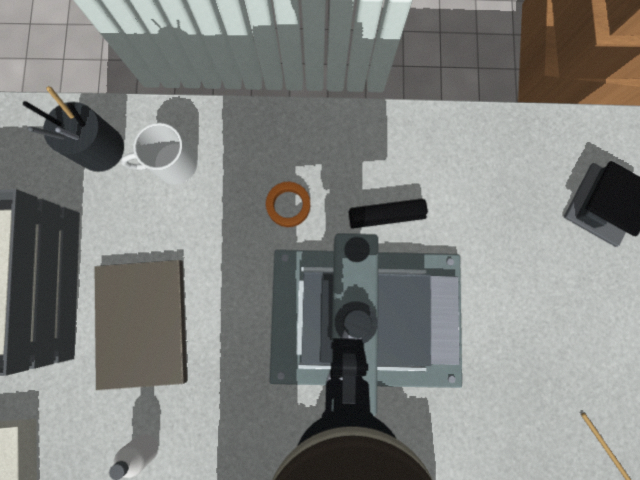

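```bash
python3 -c "
from plant import *
print(sense()['clock'],sense()['ft_force']);print(sign_off())"
```

```text
28.7833 [-0.01486254  0.05036274  0.41231572]
the job is handed in; nothing more can be done
None
```

I pushed the book home, wound the press about a quarter turn past contact, let go of the crank and handed the job in at 28.8 s. No verdict came back.

- **Book:** I pushed it gently with the open fingers. The resistance was 4–5 N while it slid and 12.9 N at the stop; I did not read the force during the last two small pushes. Afterwards the wrist picture put its front edge at press x ≈ -135 mm, within about 1 mm of home.
- **Crank:** I gripped it and wound it clockwise for about 546° in all. The force at the grip stayed at 9–11 N, then rose to 14.6 N between 450° and 469° and reached 16.3–16.5 N after that. That puts the final position 77–96° past contact, or 0.21–0.27 turn. The platen had stopped moving in the scene pictures. I had no direct reading of the squeeze on the book.
- **Let go:** With the gripper open and lifted to 355 mm, the wrist force was about zero. The wrist picture shows the crank within 1–2° of where I left it.
- **Stapler and tape roll:** In the top picture they are within 1–2 pixels of their starting places.
- **Disagreements:**
  - My first estimate of the screw axis was about 1.5 mm off, so I corrected it while winding.
  - The tool tilted by up to about 5° under load.
  - The side force at the grip reached 15.6 N once, until I changed the step directions.
  - My estimate from the picture of where contact would come (400–430°) was a little early.

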